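# Load a label roll into the feeder and lock it

## Task

Take the orange-handled paddle key out of its blue holder and, touching the label roll only with the paddle, gently roll it along the track, over the low yellow ridge and fully home against the end stop under the clear guard. Then put the paddle's blade in the slot of the captive brass-and-red screw head and turn it clockwise until its red arm is fully closed across the track behind the roll. Finally stand the paddle back down in its holder, leaving the carton, the tape and the jar where they are.

Things in the scene. Friction and masses are not known exactly. Their poses are not given: they have to be found in the camera images.
- feeder: Label feeder fixed to the bench: aluminium track plate, top 10 mm above the bench, with two blue side rails 132 mm apart, tops 32 mm up. Origin: on the bench under the axis of a roll that is home; x along the track in the rolling direction, y left, z up. The track spans x = -200 to 45. End stop: face at x = 31, top 50 mm up. Guard posts 14 mm square at x = 52, y = -71 and 71.
- ridge (a point): Middle of the top of the low yellow ridge across the track, 4 mm high and 4 mm wide (feeder x = -20 to -16). Past it the roll drops home by itself (feeder x within about 2 mm of 0) and stays.
- guard_edge (a point): Middle of the lower yellow front edge of the clear guard plate, 92 mm above the bench. The plate is 5 mm thick and covers feeder x = -72 to 60, y = -78 to 78, over the home place, so an upright paddle cannot push the roll home: lean its handle back 35 to 45 degrees, away from the guard, so that the blade reaches in under it.
- roll_center (a point): Centre of the white label roll, a loose cylinder of 60 mm diameter and 120 mm length (about 0.3 kg), lying across the track, axis along the feeder's y and this point's y; centre 40 mm above the bench. It starts on the track 105 to 145 mm short of home and rolls freely.
- keeper (a joint): Angle of the captive keeper screw, rad: 0 open, red arm pointing to -x of the feeder, beside the track; grows clockwise seen from above to the stop at 1.57, closed, arm pointing to +y across the track behind the roll. Turns stiffly (0.12 N m) and stays where it is left.
- keeper_slot (a point): Mouth of the screw head's slot, on the screw axis, 58 mm above the bench, at feeder x = -40, y = -122. The slot runs between two brass bars 62 mm long, in line with the red arm (this point's x axis), 14 mm wide and deep, open at both ends. The red disc below has 72 mm diameter; the arm is 12 mm wide, reaches 104 mm from the axis, 32 to 44 mm above the bench.
- paddle_center (a point): Half-way up the paddle key, 95 mm above its blade's lower edge, on its centre line, z up along it. Steel blade 60 mm wide (y) and 8 mm thick (x) for the lower 105 mm; above it an orange handle 22 mm square up to 190 mm. 0.18 kg. It starts upright in the holder, lower edge 6 mm above the bench.
- holder: Blue holder fixed to the bench; origin on the bench under its middle, z up. Pocket 16 mm (x) by 68 mm (y), floor 6 mm and top 56 mm above the bench; walls 8 mm thick, foot 60 by 110 mm. The paddle's blade stands in it with its width along y.
- carton: Bystander: a brown carton 130 x 90 x 70 mm, loose; origin at the centre of its underside.
- tape: Bystander: a yellow roll of tape lying flat, 100 mm diameter, 48 mm high, loose; origin at the centre of its underside.
- bottle: Bystander: a jar, 56 mm diameter, 130 mm high, loose; origin at the centre of its underside.
Not all that is in view belongs to the job. What is meant by the part that bears paddle_center is not green or turquoise, and is the larger of those in its own colour.

How it is judged:
By the outcome, as a careful person would: the job done as asked, in the order asked, and still so for the second after the job is handed in, with the robot touching nothing.
It also fails if it takes over 69 s, if anything falls off the work surface, if the arm or the gripper's body presses on something with over 40 N, if the wrist force passes 120 N, or if a joint passes its speed limit or range.

## Robot

A 6-joint arm with a two-finger parallel gripper is mounted at the origin on the work surface. World frame = base frame: x ahead of the robot, y to its left, z up, the work surface at z = 0. Lengths are in m, angles in rad, forces in N, time in s.
With the tool pointing down it reaches from about 0.4 to 0.825 m from the base axis. Payload 7 kg.
Tool frame: the origin (TCP) lies between the finger pads; the fingertips stand 8 mm ahead of it and the grasp point (between the pads) lies 11 mm behind it (arm.finger_overhang is the distance from the TCP to the fingertips, in m); z points along the fingers, y is the line along which they close (so a half turn about z gives the same grasp; the last joint's range is limited). The gripper opens to 88 mm and grips with 3 to 60 N. Pads are 19 mm wide; open, the fingers measure 130 mm over their backs; the gripper's body (78 mm by 193 mm) begins 47 mm behind the grasp point.
Start: joints at [-0.843, 0.359, 0.012, 0, -1.224, -0.288], TCP at [0.287, -0.611, 0.235] pointing down, gripper open.
Joint ranges: [-3.07, 3.07], [-1.43, 2.12], [-1.02, 1.25], [-3.03, 1.67], [-3.05, -0], [-3.03, 3.03]. Speed limits (rad/s): [2.39, 2.39, 3.01, 3.14, 3.14, 3.14].

## Interface

Orientations are given as [roll, pitch, yaw] about the fixed x, y, z axes, in that order (R = Rz(yaw) Ry(pitch) Rx(roll)).
In Python, from station import arm gives the robot as it stands.
- The arm moves only by the tool move_arm, never from a script. Its argument "rows" is text: rows parted by semicolons, each of 7 numbers parted by spaces: the turn, a rotation vector about the tool's x, y, z in degrees, then the shift along the tool's x, y, z in m, then the finger opening in m, from 0 to 0.0876. A call has 1 to 8 rows; each row shifts and turns the commanded pose from where the row before left it, along the tool's axes as they then stand; what a row does not reach is not made up. A row lasts 1/8 s, in which the tool goes at most 62.5 mm and 10.7 degrees, less where a joint would pass 70% of its speed; a pose out of reach is approached as far as the arm can. A call is refused whole if a number of a shift passes 0.0625 or a number of a turn 10.7, either way. A call with a gripper value outside its range is refused whole. The fingers move at their own pace and stop on an object; "squeeze" is the grip in N (left out, the last holds). Time passes only in rows, so rows that do not move let the fingers close. It gives the time, the measured TCP pose, the force, the opening and the grip force at its end, in the units of the state.
- arm.get_state(): the state, without advancing time (a new reading comes with each control period).
- arm.grab_frame(name): name is "scene" or "top" or "wrist"; returns (picture, depth): 420x560x3 uint8, blue, green, red; 420x560 float32, m along the optical axis (not along the pixel's ray), 0 where there is no reading.
- arm.camera_model(name): a dict with "mtx" (3x3 intrinsics, pixels), "camera_from_world" (4x4, takes a point from world to camera coordinates); the wrist camera has in their place "mount" (4x4, takes a point from camera to tool coordinates, whose origin is the TCP and whose axes are the flange's). Camera axes: x right, y down, z forward; pixel columns grow to the right and rows downward; lengths in m; the calibration is good to about 2 mm. A picture is of the moment at which its call begins: read the wrist's pose just before it. camera_model takes no time and is no camera call.
- arm.job_done(): hands the job in; it is judged then, once.
The state is a dict: "t": time; "q": joint angles; "qd": joint speeds; "joint_efforts": joint torques, N m; "eef_pos": TCP position; "ee_rot": TCP orientation; "force": force on the tool from outside, world axes, zero at the start; "moment": the same for the moment, N m; "width": finger opening in m; "gripper_force": force on a finger pad.
Only numpy, scipy, OpenCV 4.12 (cv2) and the standard library are available. Lean on these libraries where they do the work, as an engineer would, in place of code of your own. Each camera call takes 0.05 s, during which the arm holds its last target. There are 200 camera calls.

## Working session

There is one attempt and no reset: what is moved stays moved. The work goes in short steps, Python scripts to look and compute and a tool call to move; the robot and the scene stay as the last step left them, time stands still between calls to the robot, and variables do not carry over. Pictures are saved under pics/ and viewed, at most 10 in all, crops included, and the job is handed in when it is done.

Besides the shell and the picture viewer there is one more tool, called after "Call:" by a JSON object that holds its "op" and its "data", one argument or row to a line. move_arm: Moves the arm, as the interface text tells. Its arguments: {"type":"object","properties":{"rows":{"type":"string"},"squeeze":{"type":"number"}},"required":["rows"]}

```bash
ls; mkdir -p pics; python3 - <<'E'
from station import arm
import cv2,numpy as np
for n in ("scene","top"):
    im,d=arm.grab_frame(n); cv2.imwrite(f"pics/{n}0.png",im); np.save(f"{n}0.npy",d)
    m=arm.camera_model(n); print(n,np.round(m["mtx"],1).tolist(),np.round(m["camera_from_world"],3).tolist())
print(arm.camera_model("wrist"))
s=arm.get_state();print(s)
E
```

```text
pics
scene [[435.7, 0.0, 282.6], [0.0, 435.7, 209.9], [0.0, 0.0, 1.0]] [[-0.83, 0.558, -0.005, 0.433], [0.454, 0.67, -0.588, -0.197], [-0.324, -0.49, -0.809, 1.569], [0.0, 0.0, 0.0, 1.0]]
top [[406.7, 0.0, 283.3], [0.0, 406.7, 215.2], [0.0, 0.0, 1.0]] [[0.074, -0.997, 0.005, -0.019], [-0.973, -0.074, -0.218, 0.527], [0.218, 0.011, -0.976, 1.316], [0.0, 0.0, 0.0, 1.0]]
{'mtx': array([[295.71778449,   0.        , 276.43395546],
       [  0.        , 295.71778449, 211.44945455],
       [  0.        ,   0.        ,   1.        ]]), 'mount': array([[ 2.38201945e-04, -9.65521189e-01, -2.60324368e-01,
         6.93215502e-02],
       [ 9.99999839e-01,  3.63893095e-04, -4.34629260e-04,
         9.92811270e-06],
       [ 5.14374000e-04, -2.60324222e-01,  9.65521121e-01,
        -1.50954054e-01],
       [ 0.00000000e+00,  0.00000000e+00,  0.00000000e+00,
         1.00000000e+00]])}
{'t': 0.1, 'q': array([-8.42894557e-01,  3.59310238e-01,  1.11460782e-02, -3.05627351e-04,
       -1.22410856e+00, -2.88120861e-01]), 'qd': array([ 0.00043011, -0.00343654,  0.00203668,  0.00176   ,  0.00108702,
        0.00013894]), 'joint_efforts': array([-3.85595748e-03, -5.84161484e+01,  2.93750399e+01,  7.01546386e+00,
        1.02156086e-02, -6.72681563e-05]), 'eef_pos': array([ 0.28717782, -0.61038588,  0.23371823]), 'ee_rot': array([ 3.14009547e+00, -1.44074239e-04, -2.70191570e+00]), 'force': array([0.58860565, 0.03540242, 0.16269293]), 'moment': array([-0.01671436,  0.01369906, -0.03248097]), 'gripper_force': 0.0, 'width': 0.08767682881712395}
```

View pics/scene0.png

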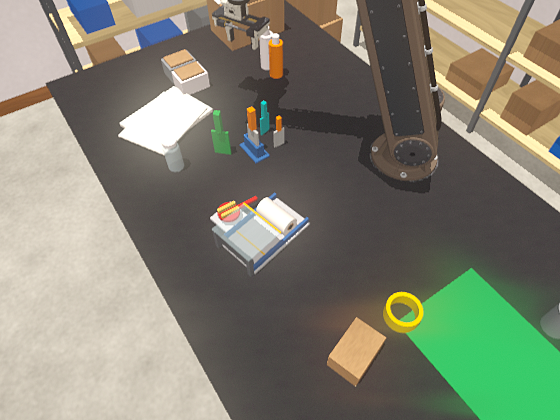

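View pics/top0.png

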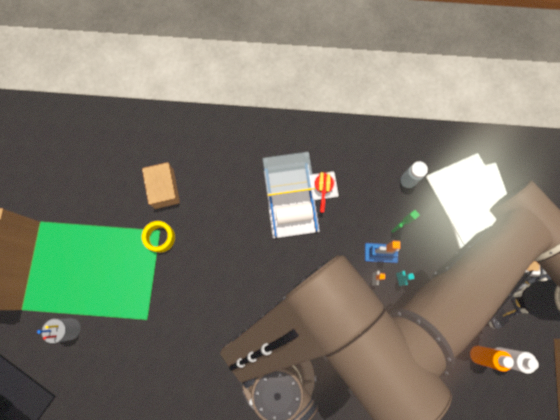

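Scene view: the large orange-handled paddle stands in the blue holder at (252,125). Lookalikes are a small orange one at (279,128), a green one at (219,130) and a turquoise one at (264,115). The feeder is at (258,230) and the keeper at (230,210). In the top view, holder and paddle are at (388,248), the feeder at (291,195) and the keeper at (324,185). I choose the large orange one in the holder and will check it in a close crop.

```bash
cat > h.py <<'E'
from station import arm
import cv2,numpy as np
from scipy.spatial.transform import Rotation as R
def cam(n,s=None):
    m=arm.camera_model(n)
    if n=="wrist":
        s=s or arm.get_state(); T=np.eye(4); T[:3,:3]=R.from_euler('xyz',s["ee_rot"]).as_matrix(); T[:3,3]=s["eef_pos"]
        return m["mtx"],T@m["mount"]
    return m["mtx"],np.linalg.inv(m["camera_from_world"])
def ray(c,px,z):
    K,T=c; px=np.atleast_2d(px).astype(float)
    d=np.c_[px,np.ones(len(px))]@np.linalg.inv(K).T@T[:3,:3].T
    return T[:3,3]+d*((z-T[2,3])/d[:,2])[:,None]
def cloud(c,d):
    K,T=c; v,u=np.mgrid[:d.shape[0],:d.shape[1]]
    p=np.stack([u,v,np.ones_like(u)],-1)@np.linalg.inv(K).T*d[...,None]
    return p@T[:3,:3].T+T[:3,3]
def hsv(im,lo,hi): return cv2.inRange(cv2.cvtColor(im,cv2.COLOR_BGR2HSV),lo,hi)>0
E
cat > m.py <<'E'
from h import *
for n in ("scene","top"):
    im=cv2.imread(f"pics/{n}0.png"); d=np.load(f"{n}0.npy"); c=cam(n); P=cloud(c,d)
    ok=(d>0)&(P[...,0]>.3)&(P[...,0]<.95)&(abs(P[...,1])<.5)
    for nm,lo,hi,z in (("orange",(5,170,120),(16,255,255),(.1,.25)),("blue",(100,120,50),(125,255,255),(.0,.07)),
       ("red",(0,180,120),(4,255,255),(.02,.07)),("yellow",(18,120,120),(32,255,255),(.0,.12)),("white",(0,0,190),(180,40,255),(.03,.085))):
        m=hsv(im,lo,hi)&ok&(P[...,2]>z[0])&(P[...,2]<z[1])
        k,l,st,ce=cv2.connectedComponentsWithStats(m.astype(np.uint8))
        for i in range(1,k):
            if st[i,4]>12:
                q=P[l==i]; print(n,nm,st[i].tolist(),"mean",q.mean(0).round(3),"lo",np.percentile(q,3,0).round(3),"hi",np.percentile(q,97,0).round(3))
im=cv2.imread("pics/top0.png")[130:290,240:440]; a=cv2.resize(im,None,fx=3,fy=3,interpolation=2)
cv2.imwrite("pics/c1.png",a)
E
python3 m.py
```

```text
scene orange [247, 110, 9, 21, 141] mean [ 0.435 -0.314  0.155] lo [ 0.423 -0.328  0.117] hi [ 0.444 -0.308  0.19 ]
scene orange [276, 118, 6, 8, 34] mean [ 0.343 -0.291  0.115] lo [ 0.333 -0.298  0.102] hi [ 0.349 -0.286  0.131]
scene blue [240, 134, 29, 29, 350] mean [ 0.442 -0.306  0.024] lo [ 0.407 -0.364  0.002] hi [ 0.461 -0.267  0.058]
scene blue [269, 193, 7, 6, 14] mean [ 0.503 -0.088  0.033] lo [ 0.491 -0.093  0.028] hi [ 0.515 -0.084  0.037]
scene blue [283, 217, 25, 24, 67] mean [0.512 0.059 0.032] lo [0.463 0.046 0.027] hi [0.565 0.071 0.036]
scene blue [254, 261, 5, 9, 14] mean [0.682 0.098 0.028] lo [0.671 0.093 0.018] hi [0.69  0.102 0.034]
scene red [245, 196, 12, 7, 25] mean [ 0.573 -0.105  0.045] lo [ 0.555 -0.11   0.04 ] hi [ 0.593 -0.102  0.047]
scene red [218, 212, 5, 8, 14] mean [ 0.686 -0.107  0.043] lo [ 0.676 -0.116  0.038] hi [ 0.69  -0.096  0.046]
scene yellow [217, 201, 18, 12, 83] mean [ 0.658 -0.119  0.055] lo [ 0.63  -0.125  0.045] hi [ 0.685 -0.115  0.06 ]
scene yellow [243, 203, 38, 30, 87] mean [0.6   0.006 0.097] lo [ 0.584 -0.068  0.093] hi [0.616
[... 977 characters left out ...]
 -0.089  0.039] hi [ 0.674 -0.081  0.052]
top red [331, 179, 2, 9, 14] mean [ 0.657 -0.138  0.045] lo [ 0.644 -0.14   0.042] hi [ 0.67  -0.135  0.048]
top yellow [319, 172, 4, 19, 60] mean [ 0.659 -0.1    0.053] lo [ 0.629 -0.105  0.002] hi [ 0.709 -0.095  0.064]
top yellow [326, 175, 4, 16, 53] mean [ 0.654 -0.123  0.056] lo [ 0.629 -0.129  0.048] hi [ 0.681 -0.119  0.063]
top yellow [268, 188, 43, 8, 67] mean [0.599 0.008 0.098] lo [ 0.584 -0.059  0.092] hi [0.615 0.073 0.103]
top yellow [142, 220, 33, 32, 534] mean [0.428 0.439 0.036] lo [0.38  0.392 0.001] hi [0.476 0.486 0.052]
top white [276, 203, 37, 21, 603] mean [ 0.537 -0.015  0.064] lo [ 0.507 -0.072  0.048] hi [0.571 0.041 0.073]
```

View pics/c1.png

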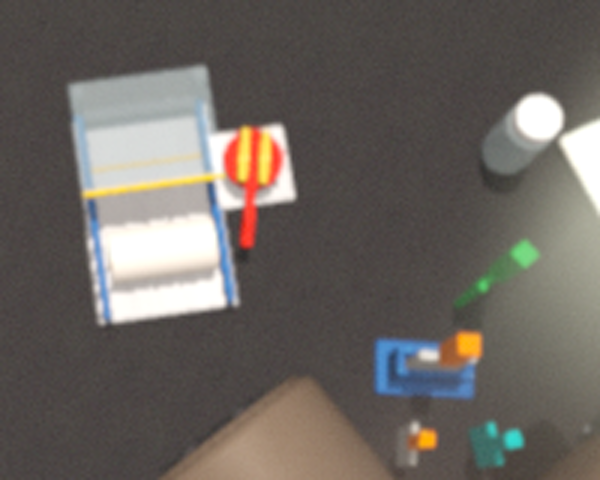

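Crop: the larger orange handle, its blade in the blue holder, is at crop (465,347). The small orange lookalike at (425,438), the turquoise one at (500,440) and the green one at (510,260) are rejected. The roll is at (160,250), the guard edge at (150,186) and the keeper at (254,160). Next I fit the feeder frame and check the neighbours' heights.

```bash
cat > m2.py <<'E'
from h import *
dirs=[]
for n in ("scene","top"):
    im=cv2.imread(f"pics/{n}0.png"); d=np.load(f"{n}0.npy"); c=cam(n); P=cloud(c,d)
    ok=(d>0)&(P[...,0]>.3)&(P[...,0]<.95)&(abs(P[...,1])<.45)
    ye=hsv(im,(18,120,120),(32,255,255))&ok&(P[...,1]<.2)
    g=ye&(P[...,2]>.08)
    q=ray(c,np.argwhere(g)[:,::-1],.094)
    def line(q):
        vx,vy,x,y=cv2.fitLine(q[:,:2].astype(np.float32),cv2.DIST_HUBER,0,.01,.01).ravel(); return np.degrees(np.arctan2(vy,vx))
    t=q[:,:2]@np.array([-.2,.98]); print(n,"guard",line(q),(q[t.argmin()]+q[t.argmax()])/2,np.ptp(t))
    b=ye&(P[...,1]<-.07)&(P[...,2]>.03)&(P[...,2]<.075)&(P[...,0]>.6); q=ray(c,np.argwhere(b)[:,::-1],.058)
    k,l=cv2.connectedComponents(b.astype(np.uint8))
    (cx,cy),wh,a=cv2.minAreaRect(q[:,:2].astype(np.float32)*1000); print("bars",q.mean(0),(cx,cy),wh,a)
    r=hsv(im,(0,180,100),(4,255,255))&ok&(P[...,0]<.63)&(P[...,1]>-.16)&(P[...,1]<-.07); q=ray(c,np.argwhere(r)[:,::-1],.044); print("arm",line(q),q.min(0),q.max(0))
    bl=hsv(im,(100,120,50),(125,255,255))&ok&(P[...,0]>.48)&(P[...,1]>.02)&(P[...,1]<.12)&(P[...,2]<.05)
    q=ray(c,np.argwhere(bl)[:,::-1],.032); print("rail",line(q))
    h=hsv(im,(100,120,50),(125,255,255))&ok&(P[...,1]<-.2)
    hh=h&(P[...,2]<.015); q=P[hh]; print("foot",cv2.minAreaRect(q[:,:2].astype(np.float32)*1000))
    o=hsv(im,(5,150,120),(16,255,255))&ok&(P[...,0]>.39)&(P[...,2]>.185); q=ray(c,np.argwhere(o)[:,::-1],.196); print("handle top",q.mean(0),cv2.minAreaRect(q[:,:2].astype(np.float32)*1000))
    for nm,lo,hi in (("grn",(40,100,60),(75,255,255)),("turq",(80,100,60),(98,255,255))):
        m=hsv(im,lo,hi)&ok&(P[...,1]<-.2); q=P[m]; 
        if len(q): print(nm,np.percentile(q,5,0).round(3),np.percentile(q,95,0).round(3),q[:,2].max())
E
python3 m2.py
```

```text
scene guard 63.582493 [ 0.48349514 -0.17866758  0.094     ] 0.46358484401231215
bars [ 0.66059737 -0.10692957  0.058     ] (657.7849731445312, -104.81825256347656) (38.96153259277344, 60.25621032714844) 89.18052673339844
arm -4.224286 [ 0.55449988 -0.11097822  0.044     ] [ 0.61889997 -0.10108976  0.044     ]
rail 13.166974
foot ((433.3563232421875, -319.6383056640625), (58.19350051879883, 113.73360443115234), 1.8617092370986938)
handle top [ 0.44049771 -0.31089921  0.196     ] ((433.2954406738281, -314.7188720703125), (31.43521499633789, 22.173839569091797), 23.9428768157959)
grn [ 0.511 -0.393  0.006] [ 0.55  -0.356  0.19 ] 0.19461536842259308
turq [ 0.327 -0.388  0.003] [ 0.366 -0.373  0.14 ] 0.1467283015101517
top guard 64.23341 [ 0.51983856 -0.14267768  0.094     ] 0.40251261749216877
bars [ 0.65449003 -0.11098571  0.058     ] (656.4949951171875, -110.61042785644531) (61.33877182006836, 34.429561614990234) 2.8563454151153564
arm -1.4085032 [ 0.55145009 -0.1172352   0.044     ] [ 0.63011666 -0.10270007  0.044     ]
rail 12.200088
foot ((434.93115234375, -322.5766906738281), (61.70151901245117, 108.546630859375), 1.6248186826705933)
handle top [ 0.42897043 -0.31778207  0.196     ] ((432.3717346191406, -321.5744934082031), (21.092954635620117, 20.90515899658203), 4.298925399780273)
grn [ 0.511 -0.386  0.041] [ 0.539 -0.36   0.194] 0.19590632664346552
turq [ 0.331 -0.421  0.003] [ 0.367 -0.377  0.142] 0.14583511821445283
```

Call:
{"op": "move_arm", "data": {
  "rows": "0 0 7.8 0 0 0 0.0876;0 0 7.8 0 0 0 0.0876;0 0 7.9 0 0 0 0.0876;0 0 0 -0.019 0.036 0 0.0876;0 0 0 -0.019 0.036 0 0.0876;0 0 0 -0.019 0.036 0 0.0876;0 0 0 -0.019 0.036 0 0.0876;0 0 0 -0.019 0.036 0 0.0876"
}}

```text
t: 1.1
eef_pos: [0.3773, -0.4266, 0.2342]
ee_rot: [3.141, -0.0, -3.112]
force: [0.7, 0.3, 1.4]
width: 0.0879
gripper_force: 0.0
```

Call:
{"op": "move_arm", "data": {
  "rows": "0 0 0 -0.019 0.036 0 0.0876;0 0 0 -0.019 0.036 0 0.0876;0 0 0 -0.019 0.034 0 0.0876;0 0 0 0 0 0 0.0876"
}}

```text
t: 1.6
eef_pos: [0.4316, -0.3185, 0.2345]
ee_rot: [3.141, 0.0, -3.109]
force: [-0.6, -0.5, 0.9]
width: 0.0877
gripper_force: 0.0
```

```bash
cat > look.py <<'E'
from h import *
import sys
s=arm.get_state(); im,d=arm.grab_frame("wrist"); np.savez(sys.argv[1]+".npz",im=im,d=d,p=s["eef_pos"],r=s["ee_rot"]); cv2.imwrite(f"pics/{sys.argv[1]}.png",im)
print(s["t"],s["eef_pos"].round(4),np.degrees(s["ee_rot"]).round(2),s["q"].round(2))
E
python3 look.py w1; cat > m3.py <<'E'
from h import *
z=np.load("w1.npz"); s=dict(eef_pos=z["p"],ee_rot=z["r"]); c=cam("wrist",s); P=cloud(c,z["d"]); im=z["im"]
o=hsv(im,(5,150,100),(16,255,255))&(P[...,2]>.19)&(P[...,0]>.39)
q=P[o]; print("top",q.mean(0),cv2.minAreaRect(ray(c,np.argwhere(o)[:,::-1],.196)[:,:2].astype(np.float32)*1000))
b=hsv(im,(100,120,50),(125,255,255))&(P[...,2]>.05)&(P[...,2]<.062)
print("wall",cv2.minAreaRect(P[b][:,:2].astype(np.float32)*1000))
b=hsv(im,(100,120,50),(125,255,255))&(P[...,2]<.015)
print("foot",cv2.minAreaRect(P[b][:,:2].astype(np.float32)*1000))
E
python3 m3.py
```

```text
1.6 [ 0.4316 -0.3185  0.2345] [ 179.98    0.   -178.14] [-0.27  0.13 -0.29 -0.   -1.15 -1.27]
top [nan nan nan] ((0.0, 0.0), (0.0, 0.0), 0.0)
wall ((422.8880615234375, -322.94549560546875), (14.363369941711426, 82.15805053710938), 1.2251428365707397)
foot ((429.3596496582031, -166.63331604003906), (423.6427307128906, 33.53694534301758), 83.405029296875)m3.py:4: RuntimeWarning: Mean of empty slice.
  q=P[o]; print("top",q.mean(0),cv2.minAreaRect(ray(c,np.argwhere(o)[:,::-1],.196)[:,:2].astype(np.float32)*1000))
  ret = um.true_divide(
```

View pics/w1.png

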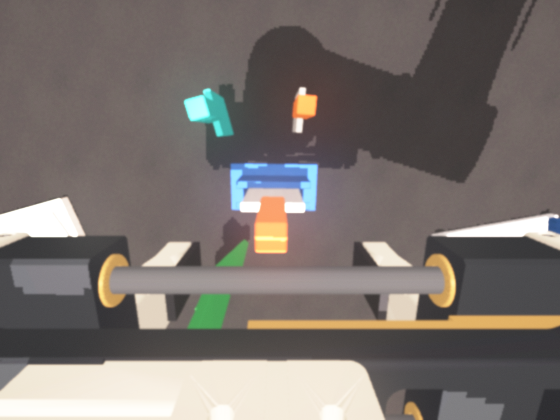

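Wrist view: the orange handle top is at (271,240), between the open fingers (180 to 385), with the holder at (274,188). The small orange and turquoise lookalikes stand behind, at (305,105) and (200,108).

```bash
cat > m4.py <<'E'
from h import *
z=np.load("w1.npz"); s=dict(eef_pos=z["p"],ee_rot=z["r"]); c=cam("wrist",s); im=z["im"]; P=cloud(c,z["d"])
o=hsv(im,(5,150,60),(18,255,255)); o[:190]=0; o[:,:230]=0; o[:,320:]=0; o[262:]=0
v=np.argwhere(o); print("rows",v.min(0),v.max(0), z["d"][240,271],z["d"][205,271], P[205,271])
for r in (205,215,225,235,245): u=np.where(o[r])[0]; print(r,u.min(),u.max(),im[r,271],P[r,271].round(3))
for r in (226,230,250): print(r,ray(c,[[255.5,r],[288,r]],.196).round(4).tolist())
b=hsv(im,(100,120,50),(125,255,255)); b[:150]=0;b[215:]=0; b[:,:200]=0;b[:,340:]=0
u=np.where(b.any(0))[0];print("holder cols",u.min(),u.max(),np.where(b.any(1))[0][[0,-1]], ray(c,[[u.min(),187],[u.max(),187]],.003))
E
python3 m4.py
```

```text
Traceback (most recent call last):
  File "m4.py", line 4, in <module>
    v=np.argwhere(o); print("rows",v.min(0),v.max(0), z["d"][240,271],z["d"][205,271], P[205,271])
                                   ~~~~~^^^
ValueError: zero-size array to reduction operation minimum which has no identity
```

```bash
sed -i 's/^v=.*/print(im[240,271],im[205,271],cv2.cvtColor(im,cv2.COLOR_BGR2HSV)[240,271]);o=hsv(im,(0,150,60),(22,255,255)); o[:196]=0; o[262:]=0;o[:,:230]=0;o[:,320:]=0/' m4.py; python3 m4.py
```

```text
[148 242 255] [110 161 252] [ 26 107 255]Traceback (most recent call last):
  File "m4.py", line 5, in <module>
    for r in (205,215,225,235,245): u=np.where(o[r])[0]; print(r,u.min(),u.max(),im[r,271],P[r,271].round(3))
                                                                 ~~~~~^^
    return umr_minimum(a, axis, None, out, keepdims, initial, where)
ValueError: zero-size array to reduction operation minimum which has no identity
```

```bash
sed -i 's/(0,150,60),(22,255,255)/(0,80,120),(32,255,255)/' m4.py; python3 m4.py
```

```text
[148 242 255] [110 161 252] [ 26 107 255]
205 261 283 [110 161 252] [ 0.421 -0.323  0.149]
215 256 286 [107 162 252] [ 0.42  -0.323  0.181]
225 254 288 [127 209 255] [ 0.423 -0.322  0.196]
235 253 288 [129 220 255] [ 0.43  -0.322  0.197]
245 254 287 [119 207 255] [ 0.437 -0.322  0.197]
226 [[0.424, -0.3326, 0.196], [0.4233, -0.3108, 0.196]]
230 [[0.4268, -0.3326, 0.196], [0.4261, -0.3107, 0.196]]
250 [[0.4413, -0.3324, 0.196], [0.4406, -0.3101, 0.196]]
holder cols 231 316 [163 193] [[ 0.43422351 -0.37775688  0.003     ]
 [ 0.43057619 -0.26644296  0.003     ]]
```

Call:
{"op": "move_arm", "data": {
  "rows": "0 0 0 0 -0.003 0.02 0.0876;0 0 0 0 0 0.02 0.0876;0 0 0 0 0 0.02 0.0876;0 0 0 0 0 0.0195 0.0876;0 0 0 0 0 0 0.0876;0 0 0 0 0 0 0;0 0 0 0 0 0 0;0 0 0 0 0 0 0",
  "squeeze": 50
}}

```text
t: 2.65
eef_pos: [0.4312, -0.3236, 0.1557]
ee_rot: [-3.141, 0.001, -3.112]
force: [0.3, 0.2, 0.5]
width: 0.063
gripper_force: 0.0
```

Call:
{"op": "move_arm", "data": {
  "rows": "0 0 0 0 0 0 0;0 0 0 0 0 0 0;0 0 0 0 0 0 0"
}}

```text
t: 3.02
eef_pos: [0.4309, -0.3234, 0.1551]
ee_rot: [-3.142, 0.0, -3.112]
force: [0.0, 0.8, -0.6]
width: 0.0333
gripper_force: 0.0
```

```bash
cat > m5.py <<'E'
from h import *
for n in ("scene","top"):
    im=cv2.imread(f"pics/{n}0.png"); d=np.load(f"{n}0.npy"); c=cam(n); P=cloud(c,d)
    ok=(d>0)&(P[...,0]>.3)&(P[...,0]<.8)&(P[...,1]>-.1)&(P[...,1]<.2)
    g=hsv(im,(18,120,120),(32,255,255))&ok&(P[...,2]>.085)
    q=ray(c,np.argwhere(g)[:,::-1],.094)[:,:2]
    vx,vy,x,y=cv2.fitLine(q.astype(np.float32),cv2.DIST_HUBER,0,.01,.01).ravel(); t=q@[vx,vy]
    print(n,"guard",np.degrees(np.arctan2(vy,vx)),q.mean(0),np.percentile(t,[2,50,98])-np.array([x,y])@[vx,vy],(x,y))
    for nm,ylo,yhi in (("L",.02,.12),("R",-.1,-.06)):
        m=hsv(im,(100,100,50),(125,255,255))&ok&(P[...,1]>ylo)&(P[...,1]<yhi)&(P[...,2]<.042)&(P[...,2]>.024)
        q=ray(c,np.argwhere(m)[:,::-1],.032)[:,:2].astype(np.float32)
        vx,vy,x,y=cv2.fitLine(q,cv2.DIST_HUBER,0,.01,.01).ravel(); print("rail",nm,len(q),np.degrees(np.arctan2(vy,vx)),(x,y))
    w=hsv(im,(0,0,170),(180,60,255))&ok&(P[...,2]>.045)&(P[...,0]<.6); print("roll",cv2.minAreaRect(P[w][:,:2].astype(np.float32)*1000), P[w].max(0),P[w&(P[...,2]>.066)].mean(0))
E
python3 m5.py
```

```text
scene guard -77.16845 [0.60007902 0.00316989] [-0.05566091  0.01650137  0.09721124] (np.float32(0.5950062), np.float32(0.021441486))
rail L 158 12.939964 (np.float32(0.58095556), np.float32(0.07512838))
rail R 26 10.57402 (np.float32(0.5099617), np.float32(-0.087709144))
roll ((563.0924682617188, 3.3980331420898438), (107.54356384277344, 141.06130981445312), 13.975205421447754) [0.59977797 0.08460029 0.10114867] [5.47190676e-01 1.42963874e-04 7.29530405e-02]
top guard -77.4226 [0.60043592 0.00800988] [-0.0683467   0.00092579  0.06891338] (np.float32(0.6004359), np.float32(0.008009882))
rail L 40 12.346951 (np.float32(0.52373487), np.float32(0.056268133))
rail R 49 12.918046 (np.float32(0.5637227), np.float32(-0.079656646))
roll ((560.2193603515625, -1.1500778198242188), (105.00284576416016, 138.94715881347656), 11.973482131958008) [0.59954829 0.07677538 0.10346758] [ 0.54379453 -0.00809569  0.07170296]
```

Call:
{"op": "move_arm", "data": {
  "rows": "0 0 0 0 0 0 0;0 0 0 0 0 0 0;0 0 0 0 0 0 0;0 0 0 0 0 -0.003 0;0 0 0 0 0 -0.012 0;0 0 0 0 0 -0.02 0;0 0 0 0 0 -0.02 0;0 0 0 0 0 -0.02 0"
}}

```text
t: 4.03
eef_pos: [0.4309, -0.3234, 0.2316]
ee_rot: [-3.141, 0.001, -3.112]
force: [0.8, 0.2, -2.3]
width: 0.0216
gripper_force: 50.0
```

```bash
cat > to.py <<'E'
# usage: to.py fx fy z tiltdeg yawoff  -> target lower-edge centre (feeder mm), lean back deg, blade yaw offset deg vs feeder; prints remaining turn, shift (tool frame)
from h import *
import sys,json
fx,fy,z,tilt,yo=map(float,sys.argv[1:6])
try: F=json.load(open("f.json"))
except Exception: F=dict(o=[.670,.0193],yaw=12.7,L=.149,y0=0.0)
a=np.radians(F["yaw"]); Rf=R.from_euler('z',F["yaw"],degrees=True).as_matrix()
# paddle axes: x forward, y left, z up along; tool x=-px, tool y=py, tool z=-pz
Rp=Rf@R.from_euler('z',yo,degrees=True).as_matrix()@R.from_euler('y',-tilt,degrees=True).as_matrix()
Rt=Rp@np.diag([-1,1,-1])
tip=np.r_[F["o"],0]+Rf@np.array([fx,fy,0])/1000+[0,0,z/1000]
tgt=tip+Rp@[0,0,F["L"]]
s=arm.get_state(); Rc=R.from_euler('xyz',s["ee_rot"]).as_matrix()
ct=s["eef_pos"]+Rc@[0,0,F["L"]]-np.r_[F["o"],0]; ct=Rf.T@ct
print("tip now(feeder mm)",(ct*1000).round(1),"t",s["t"],"F",s["force"].round(1),"M",s["moment"].round(2),"w",round(s["width"],4),round(s["gripper_force"],1))
print("turn",np.degrees(R.from_matrix(Rc.T@Rt).as_rotvec()).round(1),"shift now-frame",(Rc.T@(tgt-s["eef_pos"])).round(4),"shift after-turn frame",(Rt.T@(tgt-s["eef_pos"])).round(4), "tgt",tgt.round(3),"q",s["q"].round(2))
E
python3 to.py -180 0 70 0 0
```

```text
tip now(feeder mm) [-308.5 -281.8   82.6] t 4.025 F [ 0.8  0.2 -2.3] M [-0.01 -0.06 -0.04] w 0.0216 50.0
turn [ -0.   0. -11.] shift now-frame [-0.0724  0.3011  0.0126] shift after-turn frame [-0.1286  0.2818  0.0126] tgt [ 0.494 -0.02   0.219] q [-0.28  0.14 -0.29  0.   -1.14 -1.26]
```

Call:
{"op": "move_arm", "data": {
  "rows": "0 0 0 -0.009 0.0376 0 0;0 0 0 -0.009 0.0376 0 0;0 0 0 -0.009 0.0376 0 0;0 0 0 -0.009 0.0376 0 0;0 0 0 -0.009 0.0376 0 0;0 0 0 -0.009 0.0376 0 0;0 0 0 -0.009 0.0376 0 0;0 0 0 -0.009 0.0376 0 0"
}}

```text
t: 5.03
eef_pos: [0.4942, -0.0193, 0.2311]
ee_rot: [3.141, 0.001, -3.112]
force: [0.6, -0.3, -2.0]
width: 0.0219
gripper_force: 50.0
```

Call:
{"op": "move_arm", "data": {
  "rows": "0 0 -5.5 0 0 0 0;0 0 -5.5 0 0 0 0;0 0 0 0 0 0 0"
}}

```text
t: 5.4
eef_pos: [0.4941, -0.0204, 0.2308]
ee_rot: [3.142, 0.001, -2.92]
force: [-0.3, -0.3, -1.5]
width: 0.0217
gripper_force: 50.0
```

```bash
python3 to.py -180 0 25 0 0; python3 look.py w2
```

```text
tip now(feeder mm) [-1.803e+02 -1.000e-01  8.180e+01] t 5.4 F [-0.3 -0.3 -1.5] M [-0.03 -0.01 -0.02] w 0.0217 50.0
turn [ 0.  0. -0.] shift now-frame [-0.0003  0.0001  0.0568] shift after-turn frame [-0.0004  0.0001  0.0568] tgt [ 0.494 -0.02   0.174] q [ 0.36  0.06 -0.38  0.   -1.13 -1.71]
5.4 [ 0.4941 -0.0204  0.2308] [ 1.8000e+02  4.0000e-02 -1.6732e+02] [ 0.36  0.06 -0.38  0.   -1.13 -1.71]
```

View pics/w2.png

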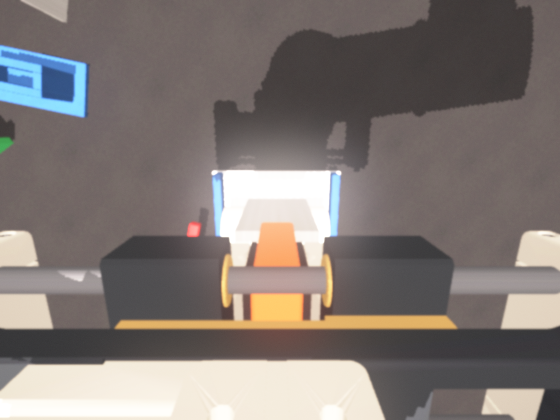

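Wrist view: the paddle is held straight, blade at columns 238 to 317, centred between the rails at columns 218 and 335. The red arm tip is at (193,230).

Call:
{"op": "move_arm", "data": {
  "rows": "0 0 0 0 0 0.02 0;0 0 0 0 0 0.02 0;0 0 0 0 0 0.017 0;0 0 0 -0.008 0 0 0;0 0 0 -0.008 0 0 0;0 0 0 -0.008 0 0 0;0 0 0 -0.008 0 0 0"
}}

```text
t: 6.32
eef_pos: [0.5262, -0.0133, 0.1736]
ee_rot: [3.142, 0.001, -2.92]
force: [0.3, -0.2, -1.7]
width: 0.0219
gripper_force: 50.0
```

```bash
cat > roll.py <<'E'
from h import *
Rf=R.from_euler('z',12.7,degrees=True).as_matrix()
for n in ("scene","top"):
    im,d=arm.grab_frame(n); cv2.imwrite(f"pics/{n}r.png",im); P=(cloud(cam(n),d)-[.670,.0193,0])@Rf*1000
    w=hsv(im,(0,0,150),(180,60,255))&(d>0)&(P[...,2]>55)&(P[...,2]<80)&(abs(P[...,1])<62)&(P[...,0]>-190)&(P[...,0]<30)
    q=P[w]; t=q[q[:,2]>66]; print(n,len(q),"top ridge x",t[:,0].mean().round(1) if len(t) else None,"x lo/hi",np.percentile(q[:,0],[3,97]).round(1) if len(q) else None,"y",np.percentile(q[:,1],[2,98]).round(1) if len(q) else None)
E
python3 roll.py; python3 to.py -100 0 25 0 0
```

```text
scene 478 top ridge x -109.4 x lo/hi [-143.5  -90.6] y [-57.8  59.4]
top 61 top ridge x -99.8 x lo/hi [-125.8  -78.5] y [36.7 55.1]
tip now(feeder mm) [-147.2   -0.2   24.2] t 6.425 F [-0.5  0.5 -2. ] M [-0.01  0.02 -0.07] w 0.0214 50.0
turn [-0.  0. -0.] shift now-frame [-0.0473  0.0002 -0.0007] shift after-turn frame [-0.0473  0.0002 -0.0008] tgt [ 0.572 -0.003  0.174] q [ 0.35  0.17 -0.4   0.   -1.   -1.7 ]
```

Call:
{"op": "move_arm", "data": {
  "rows": "0 0 0 -0.007 0 0 0;0 0 0 -0.007 0 0 0;0 0 0 -0.007 0 0 0;0 0 0 -0.007 0 0 0;0 0 0 -0.005 0 0 0;0 0 0 -0.002 0 0 0;0 0 0 0.012 0 0 0;0 0 0 0.012 0 -0.01 0"
}}

```text
t: 7.42
eef_pos: [0.5342, -0.0115, 0.1826]
ee_rot: [3.142, -0.002, -2.92]
force: [-0.8, -0.3, -1.0]
width: 0.0215
gripper_force: 50.0
```

```bash
python3 roll.py; python3 to.py -130 0 35 10 0;python3 to.py -130 0 30 40 0
```

```text
scene 181 top ridge x -109.3 x lo/hi [-137.4  -88.3] y [-57.5  58.7]
top 73 top ridge x -86.2 x lo/hi [-143.4  -69.2] y [-27.2  55.2]
tip now(feeder mm) [-138.2   -0.3   35.8] t 7.525 F [-0.1  0.1 -1.6] M [ 0.04 -0.14  0.  ] w 0.0218 50.0
turn [ 0.  -9.9  0. ] shift now-frame [0.0174 0.0003 0.003 ] shift after-turn frame [ 0.0177  0.0003 -0.    ] tgt [ 0.518 -0.015  0.182] q [ 0.35  0.17 -0.37  0.   -1.03 -1.69]
tip now(feeder mm) [-138.2   -0.3   35.8] t 7.525 F [-0.1  0.1 -1.6] M [ 0.04 -0.14  0.  ] w 0.0218 50.0
turn [  0.  -39.9   0. ] shift now-frame [0.0874 0.0003 0.0405] shift after-turn frame [ 0.093   0.0003 -0.025 ] tgt [ 0.45  -0.03   0.144] q [ 0.35  0.17 -0.37  0.   -1.03 -1.69]
```

Call:
{"op": "move_arm", "data": {
  "rows": "0 -10 0 0.0255 0 0 0;0 -10 0 0.0255 0 0 0;0 -10 0 0.0255 0 0 0;0 -10 0 0.0255 0 0 0;0 0 0 0 0 0 0"
}}

```text
t: 8.15
eef_pos: [0.4565, -0.0479, 0.1646]
ee_rot: [3.088, 0.611, -2.923]
force: [1.2, 0.3, -1.9]
width: 0.0219
gripper_force: 50.0
```

```bash
python3 to.py -130 0 22 40 0; python3 roll.py; python3 -c "
import cv2,numpy as np
a=cv2.imread('pics/scener.png')[160:290,190:340];b=cv2.imread('pics/topr.png')[140:270,230:380]
cv2.imwrite('pics/rr.png',cv2.resize(np.hstack([a,b]),None,fx=2.6,fy=2.6,interpolation=2))"
```

```text
tip now(feeder mm) [-137.7  -10.8   42.7] t 8.15 F [ 1.2  0.3 -1.9] M [-0.76  2.25 -0.04] w 0.0219 50.0
turn [ 3.  -5.  -0.3] shift now-frame [0.0186 0.0174 0.0227] shift after-turn frame [0.0204 0.0186 0.02  ] tgt [ 0.45  -0.03   0.136] q [ 0.34 -0.23 -1.02  0.08 -0.17 -1.75]
scene 269 top ridge x -141.2 x lo/hi [-171.5  -89.3] y [-55.   57.3]
top 441 top ridge x -91.2 x lo/hi [-164.4  -69.3] y [-59.6  52.9]
```

View pics/rr.png

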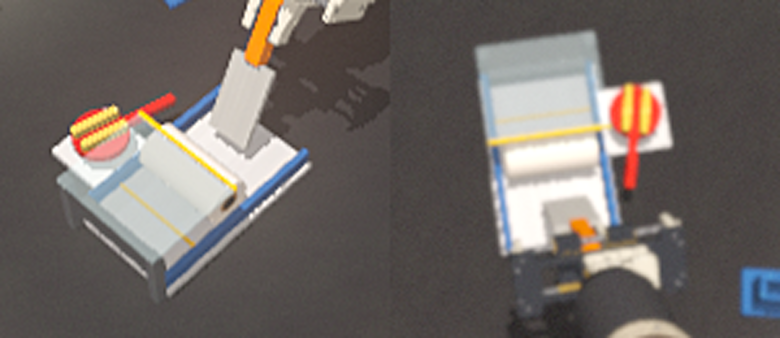

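Two-view crop: the roll lies level, just before the guard edge (right half, at (550,160)). The blade leans behind it at (570,215). The wrist reached its joint range there, so I move forward first and then straighten the paddle.

Call:
{"op": "move_arm", "data": {
  "rows": "0 0 0 -0.008 0.003 0.0057 0;0 0 0 -0.008 0.003 0.0057 0;0 0 0 0 0 0 0"
}}

```text
t: 8.62
eef_pos: [0.477, -0.0355, 0.165]
ee_rot: [3.09, 0.608, -2.918]
force: [-1.4, -0.1, -1.4]
width: 0.0216
gripper_force: 50.0
```

```bash
python3 to.py -115 0 22 38 0
```

```text
tip now(feeder mm) [-115.3   -3.1   42.8] t 8.625 F [-1.4 -0.1 -1.4] M [-0.74  2.3   0.03] w 0.0216 50.0
turn [ 3.  -3.2  0. ] shift now-frame [0.0199 0.0101 0.0178] shift after-turn frame [0.0208 0.011  0.0162] tgt [ 0.468 -0.026  0.139] q [ 0.35 -0.19 -1.02  0.16 -0.13 -1.83]
```

Call:
{"op": "move_arm", "data": {
  "rows": "0 0 0 -0.008 0 0.0057 0;0 0 0 0.001 0.002 0.007 0;1 0 0 0.001 0.003 0.007 0;1 0 0 0.001 0.003 0.007 0;1 0 0 0 0.003 0 0;0 0 0 0 0 0 0"
}}

```text
t: 9.38
eef_pos: [0.5001, -0.0362, 0.1554]
ee_rot: [3.104, 0.594, -2.919]
force: [-0.2, -0.2, -1.9]
width: 0.0218
gripper_force: 50.0
```

```bash
python3 to.py -90 0 24 40 0; python3 roll.py
```

```text
tip now(feeder mm) [-94.6 -11.1  32.1] t 9.375 F [-0.2 -0.2 -1.9] M [-0.62  2.23  0.02] w 0.0218 50.0
turn [ 2.2 -5.9 -0.1] shift now-frame [0.0162 0.0164 0.0106] shift after-turn frame [0.0171 0.0168 0.0082] tgt [ 0.489 -0.022  0.138] q [ 0.32 -0.11 -1.02  0.25 -0.08 -1.9 ]
scene 190 top ridge x -128.0 x lo/hi [-135.   -90.8] y [-45.3  49.4]
top 360 top ridge x -85.1 x lo/hi [-128.4  -69.5] y [-59.2  52.2]
```

Call:
{"op": "move_arm", "data": {
  "rows": "0 0 0 -0.006 0.002 0.004 0;0 0 0 -0.006 0.002 0.004 0;0.5 0 0 -0.006 0.003 0.004 0;0.6 0 0 -0.006 0.003 0.004 0;0.6 0 0 0 0.003 0 0;0.5 0 0 0 0.003 0 0;0 0 0 0 0 0 0"
}}

```text
t: 10.35
eef_pos: [0.5281, -0.0226, 0.1646]
ee_rot: [3.119, 0.582, -2.918]
force: [-0.5, -0.8, -2.2]
width: 0.0222
gripper_force: 50.0
```

```bash
python3 to.py -60 0 30 35 0
```

```text
tip now(feeder mm) [-65.8  -6.2  40.1] t 10.35 F [-0.5 -0.8 -2.2] M [-0.57  2.2  -0.01] w 0.0222 50.0
turn [ 1.3 -1.7  0.1] shift now-frame [0.0051 0.0094 0.0118] shift after-turn frame [0.0054 0.0097 0.0115] tgt [ 0.528 -0.013  0.152] q [ 0.31 -0.08 -1.02  0.44 -0.06 -2.08]
```

Call:
{"op": "move_arm", "data": {
  "rows": "0 0 0 -0.0025 0.002 0.006 0;0.5 0 0 -0.0025 0.003 0.006 0;0.5 0 0 -0.0025 0.003 0.006 0;0 -0.5 0 -0.0025 0.001 0.006 0;0 0 0 0 0 0 0"
}}

```text
t: 10.98
eef_pos: [0.5499, -0.0159, 0.158]
ee_rot: [3.117, 0.576, -2.919]
force: [0.4, 0.8, -3.6]
width: 0.0217
gripper_force: 50.0
```

```bash
python3 to.py -45 0 30 35 0; python3 roll.py; python3 -c "
import cv2,numpy as np
a=cv2.imread('pics/scener.png')[160:290,190:340];b=cv2.imread('pics/topr.png')[140:270,230:380]
cv2.imwrite('pics/rr2.png',cv2.resize(np.hstack([a,b]),None,fx=2.6,fy=2.6,interpolation=2))"
```

```text
tip now(feeder mm) [-43.7  -4.1  33.1] t 10.975 F [ 0.4  0.8 -3.6] M [-0.63  2.29  0.06] w 0.0217 50.0
turn [ 1.5 -2.   0. ] shift now-frame [0.0079 0.0079 0.0022] shift after-turn frame [0.008  0.0079 0.0017] tgt [ 0.543 -0.009  0.152] q [ 0.27 -0.03 -1.02  0.55 -0.   -2.17]
scene 0 top ridge x None x lo/hi None y None
top 27 top ridge x -76.2 x lo/hi [-80.3 -66.1] y [-37.1  21.2]
```

View pics/rr2.png

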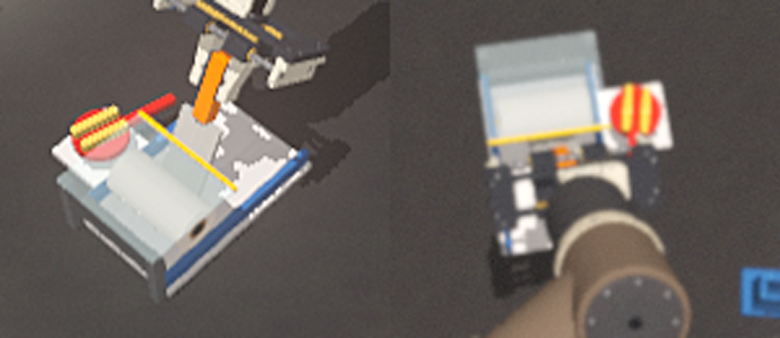

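Two-view crop: the blade reaches under the guard with the roll ahead of it. The roll's end hole is at crop (198,228) in the scene half; I convert that to a feeder position.

```bash
cat > m6.py <<'E'
from h import *
Rf=R.from_euler('z',12.7,degrees=True).as_matrix()
im=cv2.imread("pics/scener.png"); c=cam("scene")
sub=cv2.cvtColor(im,cv2.COLOR_BGR2GRAY)[236:262,255:285]; m=sub<75
v=np.argwhere(m)
n,l,st,ce=cv2.connectedComponentsWithStats(m.astype(np.uint8))
for i in range(1,n):
    if 5<st[i,4]<80:
        p=ce[i]+[255,236]; q=ray(c,p,.040); print(p.round(1),st[i],((q-[.670,.0193,0])@Rf*1000).round(1))
print(((ray(c,[266.2,247.7],.04)-[.670,.0193,0])@Rf*1000).round(1))
E
python3 m6.py
```

```text
[265.7 247.7] [ 9 10  4  4  7] [[-27.9  59.4  40. ]]
[280.  252.2] [21 13  8  8 10] [[-45.8 101.   40. ]]
[272.1 259.3] [15 22  5  4  7] [[-12.8 100.8  40. ]]
[[-28.9  60.4  40. ]]
```

```bash
cat > pad.py <<'E'
from h import *
Rf=R.from_euler('z',12.7,degrees=True).as_matrix()
im,d=arm.grab_frame("scene"); cv2.imwrite("pics/sp.png",im); P=(cloud(cam("scene"),d)-[.670,.0193,0])@Rf*1000
o=hsv(im,(4,150,100),(18,255,255))&(d>0)&(P[...,2]>70)&(abs(P[...,1])<60)&(P[...,0]>-260)&(P[...,0]<0)
q=P[o]; print(len(q),q.mean(0).round(1),q.min(0).round(),q.max(0).round())
# handle outline left/right edges in image -> axis direction by pixel centreline with feeder y of the paddle
v=np.argwhere(o); rows=np.unique(v[:,0]); cl=np.array([[v[v[:,0]==r,1].mean(),r] for r in rows]); print(cl[[2,-3]])
c=cam("scene"); s=arm.get_state(); tcp=Rf.T@(s["eef_pos"]-[.670,.0193,0])*1000; ax=Rf.T@R.from_euler('xyz',s["ee_rot"]).as_matrix()
print("tcp",tcp.round(1),"tool z",ax[:,2].round(3))
m=(d>0)&(cv2.cvtColor(im,cv2.COLOR_BGR2HSV)[...,1]<60)&(P[...,2]>55)&(P[...,2]<125)&(P[...,0]<-60)&(P[...,0]>-150)&(abs(P[...,1]+4)<26)
m&=(P[...,2]<135)&(P[...,2]>102); q=P[m]; print("blade pts",len(q))
if len(q)>10:
    u,sv,vt=np.linalg.svd(q-np.median(q,0)); n=vt[2]*np.sign(vt[2,0]); print("normal",n.round(3),"lean",np.degrees(np.arctan2(n[2],n[0])).round(1),np.median(q,0).round(1),sv)
for w,nm in ((ax[:,2],"exp"),):
    n=-ax[:,0]; print("exp face normal",n.round(3),"exp pt offset",((np.median(q,0)-tcp)@n).round(1) if len(q) else "")
E
python3 pad.py
```

```text
186 [-118.9   -5.4  161.3] [-207.  -48.  117.] [-97.   7. 337.]
[[275.  179. ]
 [268.5 204. ]]
tcp [-125.3   -7.9  158.3] tool z [ 0.545  0.026 -0.838]
blade pts 95
normal [0.74  0.018 0.673] lean 42.3 [-97.8  -1.2 110.5] [159.71527902  71.18127133  29.95720421]
exp face normal [0.838 0.001 0.545] exp pt offset -3.0
```

```bash
cat > ax.py <<'E'
from h import *
Rf=R.from_euler('z',12.7,degrees=True).as_matrix()
im,d=arm.grab_frame("scene"); P=(cloud(cam("scene"),d)-[.670,.0193,0])@Rf*1000
s=arm.get_state(); A=Rf.T@R.from_euler('xyz',s["ee_rot"]).as_matrix(); tcp=Rf.T@(s["eef_pos"]-[.670,.0193,0])*1000
o=hsv(im,(4,150,100),(18,255,255))&(P[...,2]>70)&(P[...,2]<230)&(abs(P[...,1])<60)&(P[...,0]>-260)&(P[...,0]<0)
v=np.argwhere(o)[:,::-1]; vx,vy,x,y=cv2.fitLine(v.astype(np.float32),cv2.DIST_HUBER,0,.01,.01).ravel()
K,T=cam("scene"); o0=Rf.T@(T[:3,3]-[.670,.0193,0])*1000
def hit(px):
    dr=Rf.T@T[:3,:3]@np.linalg.inv(K)@np.r_[px,1]; n=A[:,1]; return o0+dr*((tcp-o0)@n)/(dr@n)
t=(v-[x,y])@[vx,vy]; a,b=[hit(np.array([x,y])+k*np.array([vx,vy])) for k in np.percentile(t,[5,95])]
w=(a-b)*np.sign(a[2]-b[2]); w/=np.linalg.norm(w)
print("axis pts",a.round(1),b.round(1),"lean",np.degrees(np.arctan2(-w[0],w[2])).round(1),"tool lean",np.degrees(np.arctan2(A[0,2],-A[2,2])).round(1),"axis off TCP along tool x",[float(((p-tcp)@A[:,0]).round(1)) for p in (a,b)],"along z",[float(((p-tcp)@A[:,2]).round(1)) for p in (a,b)])
E
python3 ax.py
```

```text
axis pts [-106.    -6.7  119.2] [-137.1   -8.9  199.1] lean 21.3 tool lean 33.0 axis off TCP along tool x [5.2, -12.3] along z [43.4, -40.6]
```

The roll is at feeder x = -28, on the ridge's near flank. The paddle has pivoted in the grip, so it leans less than the tool, and the arm's range limits the tool's lean. I will back off slowly so the roll does not run away, then regrasp at the holder with the tool tilted against the paddle.

Call:
{"op": "move_arm", "data": {
  "rows": "0 0.5 0 0 0 -0.0003 0;0 0.5 0 0 0 -0.0003 0;0 0.5 0 0 0 -0.0003 0;0 0.5 0 0 0 -0.0003 0;0 0.5 0 0 0 -0.0003 0;0 0.5 0 0 0 -0.0003 0;0 0.5 0 0 0 -0.0003 0;0 0.5 0 0 0 -0.0003 0",
  "squeeze": 60
}}

```text
t: 12.18
eef_pos: [0.5482, -0.0163, 0.1603]
ee_rot: [3.118, 0.506, -2.917]
force: [-0.8, -0.6, -2.6]
width: 0.0213
gripper_force: 60.0
```

Call:
{"op": "move_arm", "data": {
  "rows": "0 0.6 0 0 0 -0.0003 0;0 0.6 0 0 0 -0.0003 0;0 0.6 0 0 0 -0.0003 0;0 0 0 0 0 0 0"
}}

```text
t: 12.68
eef_pos: [0.5483, -0.0162, 0.1614]
ee_rot: [3.118, 0.476, -2.916]
force: [-0.5, 0.3, -2.0]
width: 0.0221
gripper_force: 60.0
```

```bash
python3 to.py -130 0 90 0 0; python3 ax.py; cp pics/scener.png /tmp/x.png; python3 - <<'E'
from station import arm; import cv2
cv2.imwrite('pics/scener.png',arm.grab_frame('scene')[0])
E
python3 m6.py
```

```text
tip now(feeder mm) [-58.4  -4.1  29. ] t 12.675 F [-0.5  0.3 -2. ] M [-0.49  1.79  0.06] w 0.0221 60.0
turn [ 1.4 27.2  0.6] shift now-frame [-0.0325  0.0095 -0.0703] shift after-turn frame [ 0.0034  0.0079 -0.0776] tgt [ 0.543 -0.009  0.239] q [ 0.35 -0.01 -0.78  0.11 -0.32 -1.78]
axis pts [-111.9   -6.8  117.4] [-132.9   -8.8  200.5] lean 14.2 tool lean 27.2 axis off TCP along tool x [6.8, -12.6] along z [45.8, -37.7]
[268.4 245.9] [12  8  4  5  9] [[-37.9  60.9  40. ]]
[280. 252.] [22 13  7  7  7] [[-46.3 100.5  40. ]]
[272.4 259. ] [15 21  5  5  8] [[-13.9 100.6  40. ]]
[[-28.9  60.4  40. ]]
```

Call:
{"op": "move_arm", "data": {
  "rows": "0 0 0 0.0107 0 -0.0055 0;0 0 0 0.0107 0 -0.0055 0;0 0 0 -0.009 0 -0.018 0;0 0 0 -0.009 0 -0.018 0;0 7 0 -0.009 0 -0.018 0;0 7 0 -0.007 0 -0.019 0;0 0 0 0 0 0 0"
}}

```text
t: 13.65
eef_pos: [0.5261, -0.0233, 0.2439]
ee_rot: [3.121, 0.234, -2.91]
force: [0.5, -0.2, -2.2]
width: 0.0217
gripper_force: 60.0
```

```bash
python3 ax.py; python3 look.py w3; python3 - <<'E'
from h import *
# holder-frame target for TCP: above holder, tool lean 13 back relative to holder yaw 1.7
s=arm.get_state(); Rc=R.from_euler('xyz',s["ee_rot"]).as_matrix()
Rt=R.from_euler('z',1.7,degrees=True).as_matrix()@R.from_euler('y',-13,degrees=True).as_matrix()@np.diag([-1,1,-1])
tgt=np.array([.432+.0,-.3215,.245])
print(np.degrees(R.from_matrix(Rc.T@Rt).as_rotvec()).round(1),(Rc.T@(tgt-s["eef_pos"])).round(4))
E
```

```text
axis pts [-132.4   -9.3  225.2] [-160.6   -8.8  185.4] lean -35.3 tool lean 13.3 axis off TCP along tool x [-14.5, 22.1] along z [20.8, 53.0]
13.7 [ 0.5246 -0.0236  0.2421] [ 178.76   13.34 -166.75] [ 0.33 -0.03 -0.47  0.   -0.89 -1.67]
[ 3.9  0.1 11.2] [ 0.1521 -0.2678 -0.0458]
```

```bash
cat > blade.py <<'E'
# paddle pose in hand from the wrist depth: back face of blade, tool frame
from h import *
import sys
if len(sys.argv)>1: z=np.load(sys.argv[1]+".npz"); d=z["d"]; im=z["im"]
else: im,d=arm.grab_frame("wrist")
m=arm.camera_model("wrist"); P=cloud((m["mtx"],m["mount"]),d)*1000
s=hsv(im,(0,0,60),(180,90,255))&(d>0)&(abs(P[...,1])<27)&(P[...,2]>50)&(P[...,2]<165)&(abs(P[...,0])<70)
q=P[s]; print(len(q))
if len(q)>20:
    for it in range(3):
        k=np.polyfit(q[:,2],q[:,0],1); r=q[:,0]-np.polyval(k,q[:,2]); q=q[abs(r)<max(2.5,2*np.std(r))]
    print("n",len(q),"slope deg",np.degrees(np.arctan(k[0])).round(1),"x at z=-11, 149:",np.polyval(k,[-11,149]).round(1),"z range",q[:,2].min().round(),q[:,2].max().round(),"y range",q[:,1].min().round(),q[:,1].max().round(),"std",np.std(r).round(2))
E
python3 blade.py w3; python3 blade.py w2
```

```text
2090
n 2044 slope deg 4.5 x at z=-11, 149: [ 4.8 17.3] z range 50.0 147.0 y range -27.0 27.0 std 0.21
1707
n 1707 slope deg -0.0 x at z=-11, 149: [3.  2.9] z range 50.0 149.0 y range -27.0 27.0 std 0.19
```

```bash
cat > hold.py <<'E'
from h import *
import sys
lean=float(sys.argv[1]); tgt=np.array([float(a) for a in sys.argv[2:5]])
s=arm.get_state(); Rc=R.from_euler('xyz',s["ee_rot"]).as_matrix()
Rt=R.from_euler('z',1.5,degrees=True).as_matrix()@R.from_euler('y',-lean,degrees=True).as_matrix()@np.diag([-1,1,-1])
print("turn",np.degrees(R.from_matrix(Rc.T@Rt).as_rotvec()).round(1),"shift now",(Rc.T@(tgt-s["eef_pos"])).round(4),"after",(Rt.T@(tgt-s["eef_pos"])).round(4),s["t"],s["eef_pos"].round(4),s["force"].round(1),round(s["width"],4))
E
python3 hold.py 4.5 .432 -.3225 .232
```

```text
turn [ 3.1  8.6 11.7] shift now [ 0.1553 -0.2691 -0.0332] after [ 0.0997 -0.2961  0.0012] 13.75 [ 0.5235 -0.0239  0.241 ] [ 0.6 -0.2 -1.7] 0.0218
```

Call:
{"op": "move_arm", "data": {
  "rows": "1.5 4.3 5.9 0 0 0 0;1.6 4.3 5.8 0 0 0 0;0 0 0 0.0125 -0.037 0 0;0 0 0 0.0125 -0.037 0 0;0 0 0 0.0125 -0.037 0 0;0 0 0 0.0125 -0.037 0 0;0 0 0 0.0125 -0.037 0 0;0 0 0 0.0125 -0.037 0 0"
}}

```text
t: 14.75
eef_pos: [0.4534, -0.2485, 0.2351]
ee_rot: [-3.14, 0.078, -3.115]
force: [0.5, 0.5, -1.3]
width: 0.0218
gripper_force: 60.0
```

Call:
{"op": "move_arm", "data": {
  "rows": "0 0 0 0.0125 -0.037 0 0;0 0 0 0.0122 -0.037 0 0;0 0 0 0 0 0 0;0 0 0 0 0 0 0"
}}

```text
t: 15.25
eef_pos: [0.4316, -0.322, 0.2336]
ee_rot: [-3.141, 0.078, -3.116]
force: [-0.0, -0.8, -2.2]
width: 0.0215
gripper_force: 60.0
```

```bash
python3 hold.py 4.5 .432 -.3225 .232; python3 look.py w4; python3 blade.py w4; cat > pocket.py <<'E'
from h import *
import sys
z=np.load(sys.argv[1]+".npz"); s=dict(eef_pos=z["p"],ee_rot=z["r"]); c=cam("wrist",s); P=cloud(c,z["d"])*1000; im=z["im"]
b=hsv(im,(98,100,40),(125,255,255))&(P[...,2]>50)&(P[...,2]<62)&(abs(P[...,1]+320)<60)&(P[...,0]>390)&(P[...,0]<480)
print("wall tops",b.sum(),P[b].min(0).round(1),P[b].max(0).round(1),cv2.minAreaRect(P[b][:,:2].astype(np.float32)))
m=arm.camera_model("wrist"); Q=cloud((m["mtx"],m["mount"]),z["d"])
st=hsv(im,(0,0,60),(180,90,255))&(abs(Q[...,1])<.04)&(Q[...,2]>.05)&(Q[...,2]<.16)&(abs(Q[...,0])<.05)
q=P[st]; lo=q[q[:,2]<q[:,2].min()+15]; print("blade bottom",q[:,2].min().round(1),"mean",lo.mean(0).round(1),"y",np.percentile(lo[:,1],[1,99]).round(1))
E
python3 pocket.py w4; python3 pocket.py w1
```

```text
turn [-0.1 -0.  -0. ] shift now [-0.0003 -0.0006  0.0016] after [-0.0003 -0.0006  0.0016] 15.25 [ 0.4316 -0.322   0.2336] [-0.  -0.8 -2.2] 0.0215
15.25 [ 0.4316 -0.322   0.2336] [-179.95    4.45 -178.52] [-0.29  0.1  -0.33 -0.03 -1.07 -1.24]
2040
n 2040 slope deg 4.4 x at z=-11, 149: [ 4.9 17.3] z range 50.0 147.0 y range -27.0 27.0 std 0.21
wall tops 892 [ 414.9 -364.    50. ] [ 447.6 -280.2   58.7] ((431.2173156738281, -322.20751953125), (31.951326370239258, 83.83943176269531), 0.5944077372550964)
blade bottom 85.4 mean [ 425.9 -322.4   92.8] y [-351.5 -293.1]
wall tops 489 [ 414.9 -364.2   50.1] [ 433.1 -280.8   59. ] ((424.614990234375, -322.42498779296875), (17.858642578125, 83.33273315429688), 1.0562435388565063)
blade bottom 74.6 mean [ 427.9 -322.3   81. ] y [-351.7 -292.9]
```

View pics/w4.png

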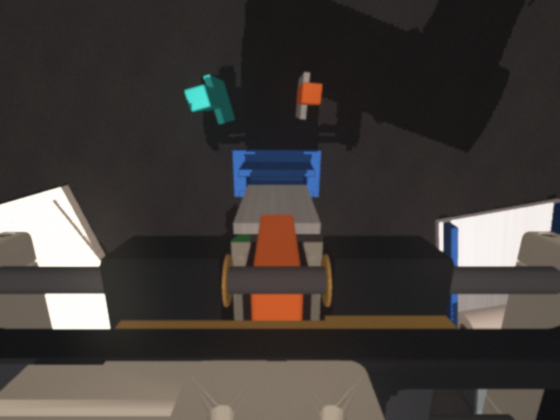

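Wrist view: the blade's lower end at (277,210) stands right over the pocket at (276,170). The measured offset is about 1 mm.

Call:
{"op": "move_arm", "data": {
  "rows": "0 0 0 -0.0013 0 0 0;0 0 0 0.0012 0 0.015 0;0 0 0 0.0012 0 0.015 0;0 0 0 0.0012 0 0.015 0;0 0 0 0.0012 0 0.015 0;0 0 0 0.0010 0 0.013 0;0 0 0 0 0 0.003 0;0 0 0 0 0 0 0"
}}

```text
t: 16.3
eef_pos: [0.4344, -0.3225, 0.1582]
ee_rot: [-3.14, 0.078, -3.115]
force: [-0.3, 0.2, -1.7]
width: 0.0214
gripper_force: 60.0
```

```bash
python3 hold.py -22 .4279 -.3225 .156; python3 blade.py
```

```text
turn [-0.1 26.5  0. ] shift now [0.0066 0.0002 0.0017] after [0.0052 0.0002 0.0045] 16.3 [ 0.4344 -0.3225  0.1582] [-0.3  0.2 -1.7] 0.0214
3133
n 2919 slope deg 29.6 x at z=-11, 149: [-37.7  53.1] z range 50.0 156.0 y range -27.0 27.0 std 8.3
```

Call:
{"op": "move_arm", "data": {
  "rows": "0 0 0 0 0 0 0.045;0 0 0 0 0 0 0.045;0 0 0 0 0 0 0.045;0 8.8 0 0 0 0 0.045;0 8.8 0 0 0 0 0.045;0 8.9 0 0 0 0 0.045;0 0 0 0.005 0 0.0045 0.045;0 0 0 0 0 0 0.045"
}}

```text
t: 17.35
eef_pos: [0.4274, -0.3224, 0.1554]
ee_rot: [-3.141, -0.384, -3.115]
force: [0.4, 0.4, 0.9]
width: 0.0452
gripper_force: 0.0
```

```bash
python3 hold.py -22 .4279 -.3225 .156; python3 look.py w5; python3 - <<'E'
from h import *
z=np.load("w5.npz"); im=z["im"]; m=arm.camera_model("wrist"); P=cloud((m["mtx"],m["mount"]),z["d"])*1000
W=cloud(cam("wrist",dict(eef_pos=z["p"],ee_rot=z["r"])),z["d"])*1000
o=(z["d"]>0)&(abs(P[...,1])<14)&(W[...,2]>112)&(W[...,2]<200)&(abs(W[...,0]-425)<25)
q=W[o]; print(len(q)); 
if len(q)>20: k=np.polyfit(q[:,2],q[:,0],1); print("handle back x at z=120,190",np.polyval(k,[120,190]),"y",np.percentile(q[:,1],[1,99]),"top",q[:,2].max())
E
```

```text
turn [-0.1 -0.   0. ] shift now [-0.0002 -0.0001 -0.0008] after [-0.0002 -0.0001 -0.0008] 17.35 [ 0.4274 -0.3224  0.1554] [0.4 0.4 0.9] 0.0452
17.35 [ 0.4274 -0.3224  0.1554] [-179.95  -22.03 -178.49] [-0.21  0.4  -0.22  0.09 -1.33 -1.37]
1352
handle back x at z=120,190 [408.65983792 430.91221786] y [-333.24759478 -311.90147583] top 198.85985845092353
```

Call:
{"op": "move_arm", "data": {
  "rows": "0 0 0 0 0 0 0;0 0 0 0 0 0 0;0 0 0 0 0 0 0;0 0 0 0 0 0 0;0 0 0 0 0 0 0;0 0 0 0 0 0 0",
  "squeeze": 60
}}

```text
t: 18.15
eef_pos: [0.4281, -0.3228, 0.1565]
ee_rot: [-3.14, -0.384, -3.115]
force: [-0.5, 0.9, 5.8]
width: 0.0219
gripper_force: 60.0
```

Call:
{"op": "move_arm", "data": {
  "rows": "0 0 0 0.005 0 -0.013 0;0 0 0 0.0075 0 -0.0185 0;0 0 0 0.0075 0 -0.0185 0;0 0 0 0.0075 0 -0.0185 0;0 0 0 0 0 0 0;0 0 0 0 0 0 0"
}}

```text
t: 18.9
eef_pos: [0.4278, -0.3222, 0.2291]
ee_rot: [-3.141, -0.385, -3.115]
force: [0.8, -0.1, -1.7]
width: 0.0214
gripper_force: 60.0
```

```bash
python3 blade.py; python3 hold.py -22 .43 -.3225 .235
```

```text
139
n 123 slope deg -68.2 x at z=-11, 149: [371.4 -28.4] z range 118.0 163.0 y range -21.0 27.0 std 5.22
turn [-0.  -0.1  0. ] shift now [ 0.0002 -0.0004 -0.0065] after [ 0.0002 -0.0004 -0.0065] 18.95 [ 0.4277 -0.3222  0.2289] [ 0.2 -0.3 -1.1] 0.0218
```

```bash
cat > to.py <<'E'
# to.py fx fy z lean yawoff : lower-edge centre target (feeder mm); prints remaining turn/shift in tool axes
from h import *
import sys
PRE=22.; TIP=np.array([-.0602,0,.138])
Rf=R.from_euler('z',12.7,degrees=True).as_matrix(); O=np.array([.670,.0193,0])
fx,fy,z,lean,yo=map(float,sys.argv[1:6])
Rt=Rf@R.from_euler('z',yo,degrees=True).as_matrix()@R.from_euler('y',PRE-lean,degrees=True).as_matrix()@np.diag([-1,1,-1])
tgt=O+Rf@np.array([fx,fy,z])/1000-Rt@TIP
s=arm.get_state(); Rc=R.from_euler('xyz',s["ee_rot"]).as_matrix(); p=s["eef_pos"]
print("tip",(Rf.T@(p+Rc@TIP-O)*1000).round(1),"t",s["t"],"F",s["force"].round(1),"M",s["moment"].round(2),"w",round(s["width"],4),"q",s["q"].round(2))
print("turn",np.degrees(R.from_matrix(Rc.T@Rt).as_rotvec()).round(1),"shift now",(Rc.T@(tgt-p)).round(4),"after",(Rt.T@(tgt-p)).round(4),"tgt",tgt.round(3))
print("world up in tool",Rc[2].round(3),"feeder x in tool",(Rc.T@Rf[:,0]).round(3))
E
python3 to.py -130 0 80 0 0; python3 to.py -115 0 50 42 0
```

```text
tip [-307.6 -280.7   78.4] t 18.95 F [ 0.2 -0.3 -1.1] M [ 0.06 -1.49  0.04] w 0.0218 q [-0.21  0.34 -0.13  0.09 -1.48 -1.36]
turn [  4.2  -0.1 -10.4] shift now [-0.1103  0.3089 -0.0467] after [-0.1638  0.2799 -0.0679] tgt [ 0.539 -0.01   0.231]
world up in tool [ 0.376 -0.001 -0.927] feeder x in tool [-0.909  0.194 -0.369]
tip [-307.6 -280.7   78.4] t 18.95 F [ 0.2 -0.3 -1.1] M [ 0.06 -1.49  0.04] w 0.0218 q [-0.21  0.34 -0.13  0.09 -1.48 -1.36]
turn [  0.2 -42.  -11.4] shift now [-0.0602  0.2925  0.0507] after [-0.0632  0.2799  0.0973] tgt [ 0.457 -0.029  0.159]
world up in tool [ 0.376 -0.001 -0.927] feeder x in tool [-0.909  0.194 -0.369]
```

Call:
{"op": "move_arm", "data": {
  "rows": "0 0 0 -0.0138 0.0386 -0.0058 0;0 0 0 -0.0138 0.0386 -0.0058 0;0 0 0 -0.0138 0.0386 -0.0058 0;0 0 0 -0.0138 0.0386 -0.0058 0;0 0 0 -0.0138 0.0386 -0.0058 0;0 0 0 -0.0138 0.0386 -0.0058 0;0 0 0 -0.0138 0.0386 -0.0058 0;0 0 0 -0.0138 0.0386 -0.0058 0"
}}

```text
t: 19.95
eef_pos: [0.5395, -0.0093, 0.23]
ee_rot: [-3.14, -0.386, -3.115]
force: [0.8, -0.9, -1.4]
width: 0.0218
gripper_force: 60.0
```

Call:
{"op": "move_arm", "data": {
  "rows": "2.1 0 -5.2 0 0 0 0;2.1 0 -5.2 0 0 0 0;0 0 0 0 0 0 0"
}}

```text
t: 20.32
eef_pos: [0.539, -0.01, 0.2299]
ee_rot: [-3.14, -0.387, -2.919]
force: [-0.0, -0.4, -1.6]
width: 0.0218
gripper_force: 60.0
```

```bash
python3 to.py -130 0 60 10 0; python3 to.py -120 0 55 42 0; python3 - <<'E'
from station import arm; import cv2
cv2.imwrite('pics/scener.png',arm.grab_frame('scene')[0])
E
python3 m6.py
```

```text
tip [-130.5   -0.    79.4] t 20.325 F [-0.  -0.4 -1.6] M [ 0.3  -1.41  0.01] w 0.0218 q [ 0.32  0.38 -0.02 -0.03 -1.56 -1.66]
turn [ -0.1 -10.2   0.1] shift now [ 0.0156 -0.0001  0.0306] after [ 0.0207 -0.0002  0.0273] tgt [ 0.514 -0.016  0.208]
world up in tool [ 0.377 -0.001 -0.926] feeder x in tool [-0.926 -0.002 -0.377]
tip [-130.5   -0.    79.4] t 20.325 F [-0.  -0.4 -1.6] M [ 0.3  -1.41  0.01] w 0.0218 q [ 0.32  0.38 -0.02 -0.03 -1.56 -1.66]
turn [ -0.1 -42.2   0.1] shift now [0.0581 0.     0.0947] after [ 0.1067 -0.0002  0.0312] tgt [ 0.452 -0.03   0.164]
world up in tool [ 0.377 -0.001 -0.926] feeder x in tool [-0.926 -0.002 -0.377]
[268.4 245.9] [12  8  4  5  9] [[-37.9  60.9  40. ]]
[281.4 251.4] [21 12  9  9 16] [[-50.6 102.3  40. ]]
[272.4 259. ] [15 21  5  5  8] [[-13.9 100.6  40. ]]
[[-28.9  60.4  40. ]]
```

Call:
{"op": "move_arm", "data": {
  "rows": "0 -8.4 0 0.013 0 0.018 0;0 -8.4 0 0.0154 0 0.016 0;0 -8.4 0 0.0177 0 0.0134 0;0 -8.4 0 0.0194 0 0.0108 0;0 -8.5 0 0.0208 0 0.0078 0;0 0 0 0 0 0 0"
}}

```text
t: 21.12
eef_pos: [0.4379, -0.0358, 0.1658]
ee_rot: [-3.141, 0.341, -2.923]
force: [0.3, 0.3, -1.1]
width: 0.0218
gripper_force: 60.0
```

```bash
python3 to.py -105 0 19 42 0; cat > tipview.py <<'E'
# lower corner of the blade seen by the scene camera: blade pixels (grey, above rails) -> extreme in feeder coords
from h import *
Rf=R.from_euler('z',12.7,degrees=True).as_matrix()
im,d=arm.grab_frame("scene"); cv2.imwrite("pics/scener.png",im); P=(cloud(cam("scene"),d)-[.670,.0193,0])@Rf*1000
s=arm.get_state(); A=Rf.T@R.from_euler('xyz',s["ee_rot"]).as_matrix(); tcp=Rf.T@(s["eef_pos"]-[.670,.0193,0])*1000
Q=(P-tcp)@A; a=np.radians(22); u=Q[...,0]*np.cos(a)+ (Q[...,2]+11)*np.sin(a); w=-Q[...,0]*np.sin(a)+(Q[...,2]+11)*np.cos(a)
m=(d>0)&(abs(u)<16)&(abs(Q[...,1])<27)&(w>62)&(w<150)&(P[...,2]>25)
k=np.polyfit(w[m],u[m],1); print("front face: n",m.sum(),"pivot err deg",np.degrees(np.arctan(k[0])).round(1),"u at grasp,tip",np.polyval(k,[0,160]).round(1),"(expect -4)")
E
python3 tipview.py
```

```text
tip [-135.6   -3.1   55.9] t 21.125 F [ 0.3  0.3 -1.1] M [-0.29  1.21 -0.03] w 0.0218 q [ 0.43 -0.19 -0.88  0.14 -0.55 -1.89]
turn [-0.1 -0.5 -0.2] shift now [-0.0154  0.0028  0.0455] after [-0.015   0.0027  0.0456] tgt [ 0.466 -0.027  0.128]
world up in tool [-0.334 -0.001 -0.942] feeder x in tool [-0.942  0.003  0.334]
front face: n 432 pivot err deg 0.2 u at grasp,tip [2.3 2.9] (expect -4)
```

Call:
{"op": "move_arm", "data": {
  "rows": "0 0 0 -0.0078 0.0014 0.0113 0;0 0 0 -0.0026 0.0014 0.0114 0;0 0 0 -0.0025 0 0.0114 0;0 0 0 -0.0025 0 0.0114 0;0 0 0 -0.0095 0 0.0034 0;0 0 0 -0.0095 0 0.0034 0;0 0 0 0 0 0 0"
}}

```text
t: 22.05
eef_pos: [0.4975, -0.0172, 0.135]
ee_rot: [-3.14, 0.351, -2.919]
force: [-0.5, -0.3, -2.0]
width: 0.0217
gripper_force: 60.0
```

```bash
python3 to.py -60 0 19 42 0; python3 tipview.py; python3 m6.py
```

```text
tip [-72.4   2.3  26.1] t 22.05 F [-0.5 -0.3 -2. ] M [-0.34  1.49 -0.01] w 0.0217 q [ 0.41 -0.02 -0.84  0.16 -0.41 -1.89]
turn [-0.   0.1  0.1] shift now [-0.0094 -0.0023  0.0108] after [-0.0095 -0.0023  0.0107] tgt [ 0.51  -0.017  0.128]
world up in tool [-0.344 -0.001 -0.939] feeder x in tool [-0.939 -0.001  0.344]
front face: n 306 pivot err deg -0.5 u at grasp,tip [-4.4 -5.8] (expect -4)
[268.4 245.9] [12  8  4  5  9] [[-37.9  60.9  40. ]]
[278.9 253.3] [21 15  6  6  7] [[-40.8 101.1  40. ]]
[272.4 258.9] [15 21  5  5  7] [[-14.4 100.4  40. ]]
[[-28.9  60.4  40. ]]
```

Call:
{"op": "move_arm", "data": {
  "rows": "0 0 0 -0.0017 -0.002 0.007 0;0 0 0 -0.0047 0 0.0017 0;0 0 0 -0.0047 0 0.0017 0;0 0 0 -0.0038 0 0.0014 0;0 0 0 -0.0038 0 0.0014 0;0 0 0 0 0 0 0"
}}

```text
t: 22.85
eef_pos: [0.5194, -0.0142, 0.1291]
ee_rot: [-3.14, 0.352, -2.918]
force: [-0.5, -0.1, -2.9]
width: 0.0217
gripper_force: 60.0
```

```bash
python3 to.py -38 0 19 42 0; python3 tipview.py; python3 m6.py
```

```text
tip [-50.2   0.5  20.3] t 22.85 F [-0.5 -0.1 -2.9] M [-0.26  1.5   0.01] w 0.0217 q [ 0.39  0.03 -0.81  0.15 -0.39 -1.87]
turn [-0.   0.2  0.1] shift now [-0.0114 -0.0005  0.0053] after [-0.0114 -0.0004  0.0052] tgt [ 0.532 -0.012  0.128]
world up in tool [-0.345 -0.001 -0.939] feeder x in tool [-0.939 -0.001  0.345]
front face: n 184 pivot err deg 1.7 u at grasp,tip [-7.1 -2.4] (expect -4)
[265.5 248. ] [ 9 10  4  5  8] [[-26.7  59.6  40. ]]
[278.5 253.5] [21 15  6  6  6] [[-39.6 100.8  40. ]]
[273.  258.5] [17 21  3  4  6] [[-16.4 100.8  40. ]]
[[-28.9  60.4  40. ]]
```

Call:
{"op": "move_arm", "data": {
  "rows": "0 0 0 -0.0028 0 0.001 0;0 0 0 -0.0028 0 0.001 0;0 0 0 -0.0028 0 0.001 0;0 0 0 -0.0028 0 0.001 0;0 0 0 0 0 0 0"
}}

```text
t: 23.52
eef_pos: [0.5302, -0.012, 0.1287]
ee_rot: [-3.14, 0.35, -2.919]
force: [0.0, -0.0, -1.7]
width: 0.022
gripper_force: 60.0
```

```bash
python3 to.py -30 0 19 42 0; python3 tipview.py; python3 m6.py
```

```text
tip [-39.4   0.2  19.7] t 23.525 F [ 0.  -0.  -1.7] M [-0.31  1.41 -0.05] w 0.022 q [ 0.39  0.05 -0.78  0.15 -0.4  -1.86]
turn [-0.   0.1  0.1] shift now [-0.0087 -0.0002  0.0038] after [-0.0087 -0.0002  0.0038] tgt [ 0.54  -0.01   0.128]
world up in tool [-0.343 -0.001 -0.939] feeder x in tool [-0.939 -0.001  0.343]
front face: n 134 pivot err deg 0.8 u at grasp,tip [-5.6 -3.3] (expect -4)
[278.9 253.3] [21 15  6  6  7] [[-40.8 101.1  40. ]]
[259.7 253.8] [ 3 16  4  4  9] [[-0.8 61.  40. ]]
[272.4 259. ] [15 21  5  5  8] [[-13.9 100.6  40. ]]
[[-28.9  60.4  40. ]]
```

Roll home at feeder x about -0.8 (end hole at scene pixel (260,254)). Retreating, and measuring the slot's direction from the first pictures.

Call:
{"op": "move_arm", "data": {
  "rows": "0 0 0 0.008 0 -0.003 0;0 0 0 0.013 0 -0.0048 0;0 0 0 0.013 0 -0.0048 0;0 0 0 0.013 0 -0.0048 0;0 0 0 0.013 0 -0.0048 0;0 0 0 -0.0085 0 -0.0235 0;0 0 0 -0.0085 0 -0.0235 0;0 0 0 -0.0085 0 -0.0235 0"
}}

```text
t: 24.58
eef_pos: [0.4665, -0.0263, 0.2048]
ee_rot: [-3.141, 0.351, -2.918]
force: [-0.3, 0.7, -1.6]
width: 0.0213
gripper_force: 60.0
```

```bash
cat > m7.py <<'E'
from h import *
Rf=R.from_euler('z',12.7,degrees=True).as_matrix()
for n in ("scene","top"):
    im,d=arm.grab_frame(n); cv2.imwrite(f"pics/{n}k.png",im)
    for src,imm in (("first",cv2.imread(f"pics/{n}0.png")),("now",im)):
        c=cam(n); h,w=imm.shape[:2]; v,u=np.mgrid[:h,:w]; G=(ray(c,np.c_[u.ravel(),v.ravel()],.058).reshape(h,w,3)-[.670,.0193,0])@Rf*1000
        near=np.hypot(G[...,0]+40,G[...,1]+122)<45
        b=hsv(imm,(17,100,100),(34,255,255))&near
        k,l,st,ce=cv2.connectedComponentsWithStats(b.astype(np.uint8)); out=[]
        for i in np.argsort(-st[1:,4])[:2]+1:
            q=G[l==i][:,:2]; f=cv2.fitLine(q.astype(np.float32),cv2.DIST_L2,0,.01,.01).ravel(); out.append((st[i,4],q.mean(0).round(1),np.degrees(np.arctan2(f[1],f[0])).round(1)))
        r=hsv(imm,(0,150,90),(5,255,255)); G2=(ray(c,np.c_[u.ravel(),v.ravel()],.044).reshape(h,w,3)-[.670,.0193,0])@Rf*1000
        arm_=r&(np.hypot(G2[...,0]+40,G2[...,1]+122)>45)&(np.hypot(G2[...,0]+40,G2[...,1]+122)<112); q=G2[arm_][:,:2]
        print(n,src,"bars",out,"arm mean",q.mean(0).round(1) if len(q) else None,"far",q[np.hypot(q[:,0]+40,q[:,1]+122).argmax()].round(1) if len(q) else None)
E
python3 m7.py; python3 to.py -130 -20 95 0 0; python3 to.py -40 -122 80 0 80
```

```text
scene first bars [(np.int32(93), array([ -42.5, -129.3]), np.float32(-13.8)), (np.int32(72), array([ -32.7, -108.4]), np.float32(-7.3))] arm mean [-118.  -101.5] far [-139.9  -95.4]
scene now bars [(np.int32(93), array([ -42.5, -129.3]), np.float32(-13.8)), (np.int32(72), array([ -32.7, -108.4]), np.float32(-7.3))] arm mean [-119.  -101.3] far [-139.9  -95.4]
top first bars [(np.int32(61), array([ -38.3, -112.8]), np.float32(-12.9)), (np.int32(57), array([ -48. , -135.4]), np.float32(-13.5))] arm mean [-117.2 -106.6] far [-143.  -94.]
top now bars [(np.int32(61), array([ -38.3, -112.8]), np.float32(-12.9)), (np.int32(56), array([ -47.7, -135.3]), np.float32(-13.9))] arm mean [-116.5 -106.8] far [-143.5  -97.4]
tip [-102.1    0.6   98.5] t 24.675 F [ 1.5 -0.2 -1. ] M [-0.25  1.36 -0.01] w 0.0218 q [ 0.43 -0.18 -0.77  0.12 -0.64 -1.86]
turn [-0.  42.4  0.1] shift now [-0.0814 -0.0206 -0.0109] after [-0.0528 -0.0205 -0.0629] tgt [ 0.544 -0.03   0.246]
world up in tool [-0.348 -0.001 -0.937] feeder x in tool [-0.937 -0.001  0.348]
tip [-102.1    0.6   98.5] t 24.675 F [ 1.5 -0.2 -1. ] M [-0.25  1.36 -0.01] w 0.0218 q [ 0.43 -0.18 -0.77  0.12 -0.64 -1.86]
turn [  1.1  35.1 -81.5] shift now [-0.1635 -0.1268  0.0357] after [ 0.0977 -0.1854  0.0141] tgt [ 0.658 -0.113  0.231]
world up in tool [-0.348 -0.001 -0.937] feeder x in tool [-0.937 -0.001  0.348]
```

Call:
{"op": "move_arm", "data": {
  "rows": "0 8.5 0 -0.003 0 -0.0095 0;0 8.5 0 -0.0015 0 -0.01 0;0 8.5 0 0 0 -0.01 0;0 8.5 0 0.0015 0 -0.01 0;0 8.4 0 0.003 0 -0.0095 0;0 0 0 0 -0.03 0 0;0 0 0 0 -0.03 0 0;0 0 0 0 -0.03 0 0"
}}

```text
t: 25.68
eef_pos: [0.4845, -0.1152, 0.2527]
ee_rot: [-3.14, -0.391, -2.919]
force: [0.8, -0.7, -1.9]
width: 0.0216
gripper_force: 60.0
```

```bash
python3 to.py -110 -122 85 0 0;python3 to.py -40 -122 85 0 0;
```

```text
tip [-207.5  -90.6  102.2] t 25.675 F [ 0.8 -0.7 -1.9] M [ 0.35 -1.55 -0.02] w 0.0216 q [ 0.18  0.29 -0.12  0.02 -1.55 -1.53]
turn [-0.1 -0.4  0. ] shift now [-0.0957 -0.0316 -0.0208] after [-0.0959 -0.0316 -0.0202] tgt [ 0.585 -0.125  0.236]
world up in tool [ 0.381 -0.001 -0.925] feeder x in tool [-0.925 -0.001 -0.381]
tip [-207.5  -90.6  102.2] t 25.675 F [ 0.8 -0.7 -1.9] M [ 0.35 -1.55 -0.02] w 0.0216 q [ 0.18  0.29 -0.12  0.02 -1.55 -1.53]
turn [-0.1 -0.4  0. ] shift now [-0.1604 -0.0317 -0.0474] after [-0.1608 -0.0316 -0.0464] tgt [ 0.654 -0.109  0.236]
world up in tool [ 0.381 -0.001 -0.925] feeder x in tool [-0.925 -0.001 -0.381]
```

Call:
{"op": "move_arm", "data": {
  "rows": "0 0 0 -0.032 -0.0063 -0.0095 0;0 0 0 -0.032 -0.0063 -0.0095 0;0 0 0 -0.032 -0.0063 -0.0095 0;0 0 0 -0.032 -0.0063 -0.0095 0;0 0 0 -0.032 -0.0063 -0.0095 0"
}}

```text
t: 26.3
eef_pos: [0.6542, -0.1084, 0.2356]
ee_rot: [-3.14, -0.391, -2.92]
force: [0.3, -0.1, -0.8]
width: 0.0219
gripper_force: 60.0
```

Call:
{"op": "move_arm", "data": {
  "rows": "3.6 0 -8.9 0 0 0 0;3.6 0 -8.9 0 0 0 0;3.6 0 -8.9 0 0 0 0;3.6 0 -8.9 0 0 0 0;3.6 0 -8.9 0 0 0 0;3.6 0 -8.9 0 0 0 0;3.6 0 -8.9 0 0 0 0;3.6 0 -8.9 0 0 0 0"
}}

```text
t: 27.3
eef_pos: [0.653, -0.1081, 0.2358]
ee_rot: [3.135, -0.387, -1.57]
force: [0.1, -0.2, -2.4]
width: 0.0217
gripper_force: 60.0
```

```bash
python3 to.py -40 -122 75 0 77; python3 look.py w6; python3 m7.py
```

```text
tip [ -44.7 -116.8   85.3] t 27.3 F [ 0.1 -0.2 -2.4] M [ 1.43  0.03 -0.06] w 0.0217 q [ 0.32  0.34 -0.23  0.4  -1.17 -0.51]
turn [ 0.2 -0.2  0.3] shift now [ 0.0003 -0.0049  0.0112] after [ 0.0003 -0.0048  0.0112] tgt [ 0.658 -0.113  0.226]
world up in tool [ 0.377  0.006 -0.926] feeder x in tool [-0.203 -0.975 -0.089]
27.3 [ 0.653  -0.1081  0.2358] [179.62 -22.17 -89.94] [ 0.32  0.34 -0.23  0.4  -1.17 -0.51]
scene first bars [(np.int32(93), array([ -42.5, -129.3]), np.float32(-13.8)), (np.int32(72), array([ -32.7, -108.4]), np.float32(-7.3))] arm mean [-118.  -101.5] far [-139.9  -95.4]
scene now bars [(np.int32(63), array([ -37.6, -128.1]), np.float32(-18.6)), (np.int32(58), array([ -32.2, -107.7]), np.float32(-6.7))] arm mean [-118.3 -100.6] far [-139.9  -95.4]
top first bars [(np.int32(61), array([ -38.3, -112.8]), np.float32(-12.9)), (np.int32(57), array([ -48. , -135.4]), np.float32(-13.5))] arm mean [-117.2 -106.6] far [-143.  -94.]
top now bars [(np.int32(15), array([ -67.3, -130.1]), np.float32(-15.3)), (np.int32(6), array([ -62.8, -108. ]), np.float32(-10.2))] arm mean [-117.5 -105.7] far [-143.5  -97.4]
```

View pics/w6.png

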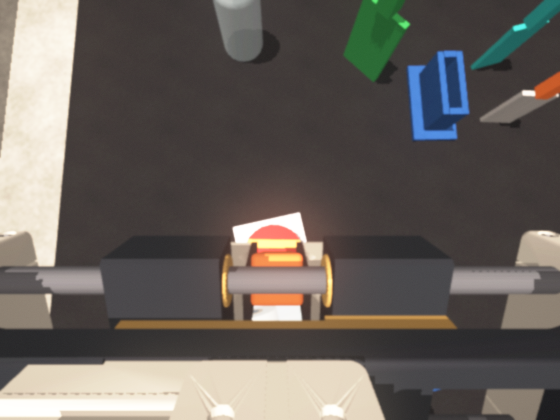

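Wrist view: blade hidden behind the handle; the outer brass bar is seen at about (275,243) on the red disc at (272,232). I measure bar and disc from this view in the arm's own frame.

```bash
cat > m8.py <<'E'
from h import *
Rf=R.from_euler('z',12.7,degrees=True).as_matrix()
z=np.load("w6.npz"); im=z["im"]; c=cam("wrist",dict(eef_pos=z["p"],ee_rot=z["r"]))
H=cv2.cvtColor(im,cv2.COLOR_BGR2HSV)
for r in range(226,256,3): print(r,[tuple(H[r,x]) for x in (255,265,275,285,295)] if 0 else [tuple(int(a) for a in H[r,x]) for x in (262,275,288)],z["d"][r,275].round(4), ((cloud(c,z["d"])[r,275]-[.670,.0193,0])@Rf*1000).round(1))
red=hsv(im,(0,150,80),(6,255,255)); red[:222]=0; red[238:]=0; red[:,:240]=0; red[:,315:]=0
G=(ray(c,np.argwhere(red)[:,::-1],.044)-[.670,.0193,0])@Rf*1000; print("red",red.sum(),G.min(0).round(1),G.max(0).round(1))
# fit circle outer edge (R 36): first red row per column
e=[(x,np.where(red[:,x])[0][0]) for x in range(250,302) if red[:,x].any()]
E_=(ray(c,np.array(e),.044)-[.670,.0193,0])@Rf*1000
from scipy.optimize import least_squares
f=least_squares(lambda p:np.hypot(E_[:,0]-p[0],E_[:,1]-p[1])-36,[-40,-122],loss="soft_l1"); print("disc centre",f.x.round(1),np.abs(f.fun).mean().round(2))
E
python3 m8.py
```

```text
226 [(7, 23, 255), (2, 135, 255), (30, 1, 255)] 0.3576 [ -51.1 -154.6   44.9]
229 [(3, 140, 255), (2, 141, 255), (3, 104, 255)] 0.3561 [ -50.3 -151.    46. ]
232 [(2, 140, 255), (2, 140, 255), (2, 145, 255)] 0.3579 [ -49.5 -147.6   43.7]
235 [(3, 139, 255), (3, 142, 255), (2, 144, 255)] 0.3566 [ -48.7 -144.    44.6]
238 [(10, 133, 255), (7, 141, 255), (6, 145, 255)] 0.3563 [ -47.9 -140.5   44.4]
241 [(30, 69, 255), (29, 75, 255), (29, 77, 255)] 0.342 [ -47.  -136.7   58.4]
244 [(30, 68, 255), (30, 69, 255), (29, 74, 255)] 0.3419 [ -46.3 -133.3   58. ]
247 [(26, 99, 255), (26, 101, 255), (21, 128, 251)] 0.3414 [ -45.5 -130.    58.1]
250 [(3, 147, 255), (4, 155, 254), (4, 173, 215)] 0.3545 [ -44.8 -126.5   44.5]
253 [(8, 174, 213), (11, 172, 245), (11, 172, 245)] 0.1257 [ -44.6 -126.5  275. ]Traceback (most recent call last):
  File "m8.py", line 7, in <module>
    G=(ray(c,np.argwhere(red)[:,::-1],.044)-[.670,.0193,0])@Rf*1000; print("red",red.sum(),G.min(0).round(1),G.max(0).round(1))
                                                                                           ~~~~~^^^
    return umr_minimum(a, axis, None, out, keepdims, initial, where)
ValueError: zero-size array to reduction operation minimum which has no identity
```

```bash
sed -i '/^for r in range/d; s/(0,150,80),(6,255,255)/(0,115,80),(6,255,255)/; s/red\[238:\]=0/red[236:]=0/' m8.py; cat >> m8.py <<'E'
n=np.array([np.sin(np.radians(13.3)),np.cos(np.radians(13.3))]) # slot normal in feeder (slot dir -13.3deg)
b=hsv(im,(15,50,120),(34,255,255)); ins=[];out=[]
for x in range(258,298):
    r=np.where(b[236:252,x])[0]
    if len(r)>4: out.append((x,236+r[0]-.5)); ins.append((x,236+r[-1]+.5))
for nm,p in (("outer",out),("inner",ins)):
    g=((ray(c,np.array(p),.058)-[.670,.0193,0])@Rf*1000)[:,:2]; k=np.polyfit(g[:,0],g[:,1],1)
    print(nm,len(p),"angle",np.degrees(np.arctan(k[0])).round(1),"dist of axis(-40,-122) from line",(([-40,-122]-g)@n).mean().round(2))
E
python3 m8.py
```

```text
red 318 [ -72.6 -156.6   44. ] [ -21.6 -138.7   44. ]
disc centre [ -41.6 -120.2] 0.25
outer 39 angle -12.8 dist of axis(-40,-122) from line 18.82
inner 39 angle -12.6 dist of axis(-40,-122) from line 8.17
```

```bash
python3 to.py -40.3 -122.5 66 0 77.2
```

```text
tip [ -45.3 -117.    86.2] t 27.45 F [-0.5 -0.3 -1.6] M [ 1.49  0.05 -0.05] w 0.0217 q [ 0.32  0.34 -0.23  0.4  -1.17 -0.52]
turn [ 0.4 -0.2 -0.3] shift now [-0.0033 -0.0054  0.0205] after [-0.0032 -0.0053  0.0205] tgt [ 0.658 -0.113  0.217]
world up in tool [ 0.377  0.005 -0.926] feeder x in tool [-0.21  -0.973 -0.091]
```

Call:
{"op": "move_arm", "data": {
  "rows": "0.4 -0.2 -0.3 -0.0016 -0.0027 0.0103 0;0 0 0 -0.0016 -0.0027 0.0102 0;0 0 0 0 0 0 0;0 0 0 0 0 0 0"
}}

```text
t: 27.95
eef_pos: [0.6589, -0.1135, 0.2166]
ee_rot: [3.14, -0.384, -1.571]
force: [-0.5, -0.4, -2.1]
width: 0.0219
gripper_force: 60.0
```

```bash
python3 to.py -40.3 -122.5 48 0 77.2; cat > rel.py <<'E'
# blade lower part and bars in the same camera (scene/top), feeder mm
from h import *
Rf=R.from_euler('z',12.7,degrees=True).as_matrix()
n=np.array([np.sin(np.radians(12.8)),np.cos(np.radians(12.8)),0]); t=np.array([n[1],-n[0],0])
for cn in ("scene","top"):
    im,d=arm.grab_frame(cn); cv2.imwrite(f"pics/{cn}k.png",im); P=(cloud(cam(cn),d)-[.670,.0193,0])@Rf*1000; q=P-[-40,-122,0]; a=q@n; b=q@t; S=cv2.cvtColor(im,cv2.COLOR_BGR2HSV)
    m=(d>0)&(S[...,1]<70)&(P[...,2]>85)&(P[...,2]<150)&(abs(a)<15)&(abs(b)<27)
    br=hsv(im,(17,90,100),(34,255,255))&(abs(a)<24)&(abs(b)<32)&(abs(P[...,2]-58)<5)
    for s in (-1,1):
        k=br&(a*s>0); print(cn,"bar",s,k.sum(),a[k].mean().round(1) if k.sum() else "")
    if m.sum()>10: k=np.polyfit(P[...,2][m],a[m],1); print(cn,"blade n",m.sum(),"face a at z=58",np.polyval(k,58).round(1),"slope",np.degrees(np.arctan(k[0])).round(1),"mean",a[m].mean().round(1),"b range",np.percentile(b[m],[2,98]).round(1))
E
python3 rel.py
```

```text
tip [ -39.3 -123.    66.1] t 27.95 F [-0.5 -0.4 -2.1] M [ 1.46  0.06 -0.01] w 0.0219 q [ 0.31  0.36 -0.25  0.41 -1.12 -0.52]
turn [0.  0.  0.1] shift now [-0.0071  0.0013  0.0167] after [-0.0071  0.0013  0.0167] tgt [ 0.658 -0.113  0.199]
world up in tool [ 0.374  0.001 -0.927] feeder x in tool [-0.204 -0.975 -0.084]
scene bar -1 1 -14.6
scene bar 1 51 13.4
scene blade n 219 face a at z=58 4.3 slope -0.0 mean 4.3 b range [-25.9  25.5]
top bar -1 9 -14.1
top bar 1 5 8.5
```

Call:
{"op": "move_arm", "data": {
  "rows": "0 0 0 -0.002 0.0013 0.004 0;0 0 0 -0.002 0 0.0042 0;0 0 0 -0.002 0 0.0042 0;0 0 0 -0.002 0 0.0042 0;0 0 0 0 0 0 0"
}}

```text
t: 28.68
eef_pos: [0.6571, -0.1121, 0.1981]
ee_rot: [3.14, -0.384, -1.57]
force: [0.0, -0.7, -1.6]
width: 0.022
gripper_force: 60.0
```

```bash
python3 to.py -40 -121.5 48 0 67.2; python3 rel.py|grep -v "^top"
```

```text
tip [ -40.7 -121.2   47.6] t 28.675 F [ 0.  -0.7 -1.6] M [1.53 0.12 0.01] w 0.022 q [ 0.31  0.37 -0.28  0.41 -1.08 -0.54]
turn [-3.7  0.   9.4] shift now [ 0.0001  0.0002 -0.0004] after [ 0.0002  0.0002 -0.0004] tgt [ 0.657 -0.112  0.199]
world up in tool [ 0.374  0.001 -0.927] feeder x in tool [-0.204 -0.975 -0.084]
scene bar -1 4 -11.4
scene bar 1 49 12.4
scene blade n 215 face a at z=58 6.8 slope -1.1 mean 5.7 b range [-25.5  26.2]
```

Call:
{"op": "move_arm", "data": {
  "rows": "-1.87 0 4.64 0 0.0004 0 0;-1.87 0 4.64 0 0.0004 0 0;-1.87 0 4.64 0 0.0003 0 0;-1.87 0 4.64 0 0.0004 0 0;-1.87 0 4.64 0 0.0003 0 0;-1.87 0 4.64 0 0.0004 0 0;0 0 0 0 0 0 0"
}}

```text
t: 29.65
eef_pos: [0.6549, -0.113, 0.1987]
ee_rot: [3.14, -0.386, -2.096]
force: [-1.8, -4.0, -0.6]
width: 0.0218
gripper_force: 60.0
```

```bash
python3 to.py -40 -121.5 48 0 17; python3 m7.py | grep now
```

```text
tip [ -41.3 -122.9   48.2] t 29.65 F [-1.8 -4.  -0.6] M [-0.98  0.11  0.25] w 0.0218 q [ 0.27  0.48 -0.06  0.27 -1.33 -0.9 ]
turn [-11.3  -0.1  28. ] shift now [-0.0021  0.0022 -0.0006] after [-0.0008  0.003  -0.    ] tgt [ 0.654 -0.11   0.199]
world up in tool [ 0.377  0.001 -0.926] feeder x in tool [-0.629 -0.733 -0.257]
scene now bars [(np.int32(54), array([ -25.3, -113.7]), np.float32(-31.5)), (np.int32(1), array([ -67. , -105.2]), np.float32(-73.6))] arm mean [-111.4  -62.9] far [-123.3  -60.4]
top now bars [(np.int32(42), array([ -50.2, -133.4]), np.float32(-37.0)), (np.int32(4), array([-56. , -98.6]), np.float32(-22.1))] arm mean [-98.9 -81.5] far [-120.6  -63. ]
```

Call:
{"op": "move_arm", "data": {
  "rows": "-1.87 0 4.64 -0.0005 0.0007 0 0;-1.87 0 4.64 -0.0005 0.0007 0 0;-1.87 0 4.64 0 0.0006 0 0;-1.87 0 4.64 0 0.0004 0 0;-1.87 0 4.64 0 0.0004 0 0;-1.87 0 4.64 0 0.0004 0 0;0 0 0 0 0 0 0"
}}

```text
t: 30.62
eef_pos: [0.6528, -0.1098, 0.1985]
ee_rot: [-3.141, -0.385, -2.62]
force: [-1.6, -4.2, -1.1]
width: 0.0217
gripper_force: 60.0
```

```bash
python3 to.py -40 -121.5 48 0 0; python3 m7.py | grep now
```

```text
tip [ -41.4 -121.1   48. ] t 30.625 F [-1.6 -4.2 -1.1] M [-1.58  0.08  0.48] w 0.0217 q [ 0.2   0.56  0.14  0.12 -1.52 -1.27]
turn [-6.5 -0.1 15.9] shift now [-0.0011  0.0004 -0.0004] after [-0.001   0.0007 -0.0003] tgt [ 0.654 -0.109  0.199]
world up in tool [ 0.376 -0.    -0.927] feeder x in tool [-0.885 -0.296 -0.359]
scene now bars [(np.int32(61), array([ -24.7, -122.2]), np.float32(-69.7)), (np.int32(1), array([ -64.3, -102.3]), np.float32(-43.6))] arm mean None far None
top now bars [(np.int32(52), array([ -53. , -129.8]), np.float32(-69.8)), (np.int32(4), array([-37.4, -94.8]), np.float32(-20.7))] arm mean [-70.3 -51.5] far [-76.5 -31.7]
```

Call:
{"op": "move_arm", "data": {
  "rows": "-1.87 0 4.64 0 0.0005 0 0;-1.87 0 4.64 -0.0005 0.0004 0 0;-1.87 0 4.64 0 0.0004 0 0;-1.5 0 3.7 0 0.0003 0 0;-0.75 0 1.9 0 0.0002 0 0;0 0 0 0 0 0 0"
}}

```text
t: 31.48
eef_pos: [0.6521, -0.1075, 0.1983]
ee_rot: [-3.141, -0.386, -2.986]
force: [-4.5, -3.5, -0.2]
width: 0.0217
gripper_force: 60.0
```

```bash
python3 to.py -40 -121.5 48 0 -4; python3 m7.py | grep now
```

```text
tip [ -41.4 -120.1   47.8] t 31.475 F [-4.5 -3.5 -0.2] M [-1.44  0.63  0.47] w 0.0217 q [ 0.14  0.59  0.24  0.01 -1.61 -1.55]
turn [-0.1 -0.1  0.2] shift now [-0.0011 -0.0014 -0.0007] after [-0.0011 -0.0014 -0.0007] tgt [ 0.654 -0.109  0.199]
world up in tool [ 0.376 -0.001 -0.927] feeder x in tool [-0.925  0.066 -0.375]
scene now bars [(np.int32(55), array([ -27.6, -126.2]), np.float32(-89.8)), (np.int32(2), array([ -56.1, -102.6]), np.float32(47.1))] arm mean None far None
top now bars [(np.int32(52), array([ -53.7, -125. ]), np.float32(-87.9)), (np.int32(2), array([-59.3, -84.2]), np.float32(81.6))] arm mean None far None
```

Call:
{"op": "move_arm", "data": {
  "rows": "-0.75 0 1.85 0 0 0 0;-0.75 0 1.85 0 0 0 0;0 0 0 0 0 0 0"
}}

```text
t: 31.95
eef_pos: [0.6519, -0.1071, 0.1982]
ee_rot: [-3.142, -0.386, -3.055]
force: [-5.5, -2.2, -0.1]
width: 0.0218
gripper_force: 60.0
```

```bash
python3 to.py -40 -121.5 48 0 -4; python3 m7.py | grep now
```

```text
tip [ -41.7 -119.8   47.6] t 31.95 F [-5.5 -2.2 -0.1] M [-1.24  1.31  1.16] w 0.0218 q [ 0.12  0.59  0.26 -0.01 -1.62 -1.61]
turn [ 1.4 -0.1 -3.5] shift now [-0.0013 -0.0017 -0.0009] after [-0.0012 -0.0018 -0.0009] tgt [ 0.654 -0.109  0.199]
world up in tool [ 0.377 -0.    -0.926] feeder x in tool [-0.918  0.135 -0.373]
scene now bars [(np.int32(51), array([ -27.7, -125.5]), np.float32(89.2)), (np.int32(2), array([ -56.1, -102.6]), np.float32(47.1))] arm mean None far None
top now bars [(np.int32(53), array([ -53.6, -124.8]), np.float32(-88.7)), (np.int32(1), array([-59.1, -82.5]), np.float32(-58.5))] arm mean None far None
```

Call:
{"op": "move_arm", "data": {
  "rows": "1.1 0 -2.8 0 0 0 0;1.0 0 -2.4 -0.0006 -0.0009 0 0;0.3 0 -0.8 -0.0006 -0.0008 0 0;0 0 0 0 0 0 0"
}}

```text
t: 32.55
eef_pos: [0.6541, -0.1079, 0.1976]
ee_rot: [3.141, -0.384, -2.942]
force: [-5.0, 0.4, 1.5]
width: 0.0216
gripper_force: 60.0
```

```bash
python3 to.py -40 -121.5 48 0 0
```

```text
tip [ -39.4 -120.5   47.1] t 32.55 F [-5.   0.4  1.5] M [ 0.49  1.5  -0.03] w 0.0216 q [ 0.14  0.59  0.23  0.02 -1.6  -1.52]
turn [ 0.5 -0.  -1.2] shift now [ 0.0009 -0.001  -0.0006] after [ 0.0009 -0.001  -0.0006] tgt [ 0.654 -0.109  0.199]
world up in tool [ 0.375  0.001 -0.927] feeder x in tool [-0.927  0.023 -0.375]
```

Call:
{"op": "move_arm", "data": {
  "rows": "0 0 0 0.0014 -0.0005 0.0006 0;0 0 0 0 0 0 0"
}}

```text
t: 32.8
eef_pos: [0.6535, -0.1089, 0.1972]
ee_rot: [3.141, -0.382, -2.943]
force: [-3.2, 1.6, -1.5]
width: 0.0217
gripper_force: 60.0
```

Call:
{"op": "move_arm", "data": {
  "rows": "0 0 0 0.0015 0 -0.0037 0;0 0 0 0.003 0 -0.0074 0;0 0 0 0.0056 0 -0.0139 0;0 0 0 0.0056 0 -0.0139 0;0 0 0 0 0 0 0"
}}

```text
t: 33.42
eef_pos: [0.6541, -0.1093, 0.2419]
ee_rot: [-3.141, -0.38, -2.943]
force: [0.2, 0.1, -1.7]
width: 0.0216
gripper_force: 60.0
```

```bash
python3 to.py -130 -150 95 0 0;  cat > arm.py <<'E'
from h import *
Rf=R.from_euler('z',12.7,degrees=True).as_matrix()
for n in ("scene","top"):
    im,d=arm.grab_frame(n); cv2.imwrite(f"pics/{n}k.png",im); c=cam(n); h,w=im.shape[:2]; v,u=np.mgrid[:h,:w]
    G=(ray(c,np.c_[u.ravel(),v.ravel()],.044).reshape(h,w,3)-[.670,.0193,0])@Rf*1000
    r=hsv(im,(0,70,80),(8,255,255))|hsv(im,(172,70,80),(180,255,255)); k=r&(abs(G[...,0]+40)<30)&(G[...,1]>-84)&(G[...,1]<0)
    q=G[k][:,:2]; print(n,len(q),"arm pts")
    if len(q)>5:
        f=cv2.fitLine(q.astype(np.float32),cv2.DIST_HUBER,0,.01,.01).ravel(); print(" mean",q.mean(0).round(1),"dir",np.degrees(np.arctan2(f[1],f[0])).round(1),"tip y",q[:,1].max().round(1), "angle from axis",np.degrees(np.arctan2(q[:,1].mean()+122,q[:,0].mean()+40)).round(1))
E
python3 arm.py; python3 m7.py|grep now; python3 m6.py
```

```text
tip [ -39.  -122.2   91.4] t 33.425 F [ 0.2  0.1 -1.7] M [ 0.31 -1.45  0.02] w 0.0216 q [ 0.14  0.56  0.29  0.02 -1.68 -1.51]
turn [ 0.5  0.3 -1.2] shift now [ 0.0846 -0.0301  0.0298] after [ 0.0851 -0.028   0.0304] tgt [ 0.572 -0.157  0.246]
world up in tool [ 0.37  -0.001 -0.929] feeder x in tool [-0.929  0.023 -0.37 ]
scene 64 arm pts
 mean [-39.1 -49.7] dir -89.3 tip y -15.4 angle from axis 89.3
top 15 arm pts
 mean [-42.1 -56.6] dir -89.1 tip y -26.4 angle from axis 91.8
scene now bars [(np.int32(52), array([ -27.8, -125.6]), np.float32(89.1)), (np.int32(16), array([ -48.5, -117.1]), np.float32(-81.4))] arm mean None far None
top now bars [(np.int32(46), array([ -54.2, -123.8]), np.float32(-89.1)), (np.int32(4), array([ -31.8, -100.1]), np.float32(62.2))] arm mean None far None
[278.9 253.3] [21 15  6  6  7] [[-40.8 101.1  40. ]]
[259.7 253.8] [ 3 16  4  4  9] [[-0.8 61.  40. ]]
[272.4 259. ] [15 21  5  5  8] [[-13.9 100.6  40. ]]
[[-28.9  60.4  40. ]]
```

```bash
python3 hold.py -22 .4271 -.3222 .24
```

```text
turn [-3.7 -0.   9.2] shift now [ 0.2445 -0.1643  0.0977] after [ 0.2148 -0.2071  0.0857] 33.625 [ 0.6528 -0.1091  0.239 ] [ 1.  -0.5 -1.6] 0.0215
```

Call:
{"op": "move_arm", "data": {
  "rows": "0 0 0 0.0306 -0.0205 0.012 0;0 0 0 0.0306 -0.0205 0.012 0;0 0 0 0.0306 -0.0205 0.012 0;0 0 0 0.0306 -0.0205 0.012 0;0 0 0 0.0306 -0.0205 0.012 0;0 0 0 0.0306 -0.0205 0.012 0;0 0 0 0.0306 -0.0205 0.012 0;0 0 0 0.0306 -0.0205 0.012 0"
}}

```text
t: 34.62
eef_pos: [0.4264, -0.3226, 0.2417]
ee_rot: [3.141, -0.384, -2.943]
force: [0.3, -0.2, -1.1]
width: 0.022
gripper_force: 60.0
```

Call:
{"op": "move_arm", "data": {
  "rows": "-1.85 0 4.6 0 0 0 0;-1.85 0 4.6 0 0 0 0;0 0 0 0 0 0 0"
}}

```text
t: 35.0
eef_pos: [0.4275, -0.3222, 0.2417]
ee_rot: [3.141, -0.384, -3.116]
force: [0.9, 0.7, -2.4]
width: 0.022
gripper_force: 60.0
```

```bash
python3 hold.py -22 .4271 -.3222 .235; cat > up.py <<'E'
# paddle upright check at the holder, from scene/top depth, world mm
from h import *
for cn in ("scene","top"):
    im,d=arm.grab_frame(cn); cv2.imwrite(f"pics/{cn}h.png",im); P=cloud(cam(cn),d)*1000; S=cv2.cvtColor(im,cv2.COLOR_BGR2HSV)
    m=(d>0)&(S[...,1]<70)&(P[...,2]>88)&(P[...,2]<180)&(abs(P[...,0]-431)<25)&(abs(P[...,1]+322)<27)
    if m.sum()>15:
        k=np.polyfit(P[...,2][m],P[...,0][m],1); print(cn,m.sum(),"front face x at z=85",np.polyval(k,85).round(1),"lean deg",np.degrees(np.arctan(-k[0])).round(1))
    b=hsv(im,(98,100,40),(125,255,255))&(P[...,2]>51)&(P[...,2]<61)&(abs(P[...,1]+322)<50)&(abs(P[...,0]-431)<30)
    if b.sum()>5: print(cn,"wall",b.sum(),np.percentile(P[b],[2,98],axis=0).round(1).tolist())
E
python3 up.py; python3 look.py w7; python3 pocket.py w7|head -1
```

```text
turn [ 0.  -0.  -0.1] shift now [-0.0022  0.      0.0063] after [-0.0022  0.      0.0063] 35.0 [ 0.4275 -0.3222  0.2417] [ 0.9  0.7 -2.4] 0.022
scene 147 front face x at z=85 435.5 lean deg -0.3
scene wall 104 [[417.0, -359.9, 51.4], [448.7, -278.5, 60.2]]
top 65 front face x at z=85 429.2 lean deg -0.0
top wall 81 [[415.9, -361.0, 51.5], [445.9, -282.1, 59.8]]
35.1 [ 0.4275 -0.3219  0.2418] [ 179.98  -22.02 -178.43] [-0.21  0.33 -0.11  0.09 -1.5  -1.35]
wall tops 157 [ 416.3 -343.8   54.9] [ 422.1 -300.1   58.9] ((419.1607666015625, -321.89349365234375), (4.695159435272217, 43.74836730957031), 1.5784603357315063)
```

Call:
{"op": "move_arm", "data": {
  "rows": "0 0 0 -0.0056 0 0.0139 0;0 0 0 -0.0056 0 0.0139 0;0 0 0 -0.0056 0 0.0139 0;0 0 0 -0.0056 0 0.0139 0;0 0 0 -0.0056 0 0.0139 0;0 0 0 -0.0023 0 0.0056 0;0 0 0 0 0 0 0"
}}

```text
t: 36.02
eef_pos: [0.4275, -0.3219, 0.1607]
ee_rot: [3.141, -0.384, -3.116]
force: [0.8, -0.3, -1.3]
width: 0.0216
gripper_force: 60.0
```

```bash
python3 hold.py -22 .4271 -.3222 .1565; python3 up.py
```

```text
turn [ 0. -0. -0.] shift now [-0.0012 -0.0003  0.0041] after [-0.0012 -0.0003  0.0041] 36.025 [ 0.4275 -0.3219  0.1607] [ 0.8 -0.3 -1.3] 0.0216
scene 39 front face x at z=85 437.3 lean deg 6.8
scene wall 67 [[417.5, -358.5, 51.2], [448.9, -278.2, 60.2]]
top 54 front face x at z=85 433.1 lean deg 7.5
top wall 50 [[415.4, -361.6, 51.3], [446.7, -282.9, 60.1]]
```

Call:
{"op": "move_arm", "data": {
  "rows": "0 0 0 -0.0006 0 0.0017 0;0 0 0 -0.0006 0 0.0015 0;0 0 0 0 0 0 0"
}}

```text
t: 36.5
eef_pos: [0.4275, -0.3219, 0.1577]
ee_rot: [3.142, -0.384, -3.116]
force: [-0.3, 0.1, -2.7]
width: 0.0214
gripper_force: 60.0
```

Call:
{"op": "move_arm", "data": {
  "rows": "0 0 0 0 0 0 0.05;0 0 0 0 0 0 0.05;0 0 0 0 0 0 0.05;0 0 0 0 0 0 0.05;0 0 0 0.0056 0 -0.0139 0.05;0 0 0 0.0075 0 -0.0185 0.05;0 0 0 0.0075 0 -0.0185 0.05;0 0 0 0.0075 0 -0.0185 0.05"
}}

```text
t: 37.5
eef_pos: [0.4276, -0.322, 0.2344]
ee_rot: [-3.141, -0.383, -3.116]
force: [-0.5, -0.6, -0.3]
width: 0.0499
gripper_force: 0.0
```

Call:
{"op": "move_arm", "data": {
  "rows": "0 0 0 0.0115 0 -0.0278 0.05;0 0 0 0.0115 0 -0.0278 0.05;0 -8 0 0.02 0 0 0.05;0 -8 0 0.02 0 0 0.05;0 0 0 0 0 0 0.05"
}}

```text
t: 38.12
eef_pos: [0.387, -0.3232, 0.309]
ee_rot: [-3.139, -0.097, -3.118]
force: [0.0, 1.2, 0.6]
width: 0.0498
gripper_force: 0.0
```

```bash
python3 arm.py; python3 m6.py | sed -n 1,3p; cp pics/scenek.png pics/scener.png; python3 m6.py|head -3; python3 -c "
import cv2,numpy as np
a=cv2.imread('pics/scenek.png')[90:280,190:330];b=cv2.imread('pics/topk.png')[140:330,230:440]
cv2.imwrite('pics/fin.png',cv2.resize(np.hstack([a,b]),None,fx=2.2,fy=2.2,interpolation=2))"
```

```text
scene 66 arm pts
 mean [-39.2 -50.1] dir 89.7 tip y -15.4 angle from axis 89.3
top 18 arm pts
 mean [-41.7 -61.8] dir 89.1 tip y -33.8 angle from axis 91.6
[278.9 253.3] [21 15  6  6  7] [[-40.8 101.1  40. ]]
[259.7 253.8] [ 3 16  4  4  9] [[-0.8 61.  40. ]]
[272.4 259. ] [15 21  5  5  8] [[-13.9 100.6  40. ]]
[259.8 253.9] [ 3 16  4  4  8] [[-0.8 61.4 40. ]]
[[-28.9  60.4  40. ]]
```

View pics/fin.png

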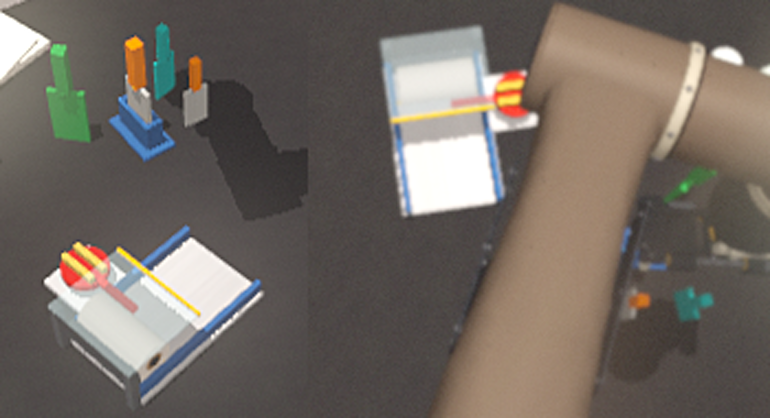

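Final view: the paddle stands in its holder (135,90), the roll is home under the guard (130,320), and the red arm lies across the track behind it (120,288). The gripper is clear of everything, so I hand in.

```bash
python3 -c "
from station import arm
print(arm.get_state()['t'],arm.job_done())"
```

```text
the job is handed in; nothing more can be done
38.225 None
```

The job is handed in at 38.2 s: the roll is home against the end stop (feeder x about -0.8 mm), the red arm is closed across the track behind it, and the paddle stands back in its holder, which I also used midway to change my grip; the arm came nowhere near the carton, tape or jar.

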